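Put the loader valve in float and lock its lever with the T-key

ROBOT

A 6-joint arm with a two-finger parallel gripper is mounted at the origin on a cart in front of the work surface, level with it; the furniture and walls round the work are solid. World frame = base frame: x ahead of the robot, y to its left, z up, the work surface at z = 0. Lengths are in m, angles in rad, forces in N, time in s.
With the tool pointing down it reaches from about 0.25 to 0.725 m from the base axis. Payload 4 kg.
Tool frame: the origin (TCP) lies between the finger pads; the fingertips stand 8 mm ahead of it and the grasp point (between the pads) lies 11 mm behind it (bot.tip_reach is the distance from the TCP to the fingertips, in m); z points along the fingers, y is the line along which they close (so a half turn about z gives the same grasp; the last joint's range is limited). The gripper opens to 85 mm and grips with 20 to 120 N. Pads are 22 mm wide; open, the fingers measure 114 mm over their backs; the gripper's body (76 mm by 85 mm) begins 54 mm behind the grasp point. The pads swing forward as they close: fully open they stand 13 mm farther back than shut.
Start: joints at [-1.202, 0.241, 0.005, 1.335, 0, 1.571], TCP at [0.18, -0.466, 0.239] pointing down, gripper open.
Joint ranges: [-2.72, 2.72], [-1.05, 1.87], [-1.09, 1.28], [-1.99, 2.15], [-1.42, 1.44], [-3.14, 3.14]. Speed limits (rad/s): [2.79, 2.79, 3.14, 3.14, 3.14, 3.14].

INTERFACE

Orientations are given as a unit quaternion [x, y, z, w].
In Python, from workcell import bot gives the robot as it stands.
- The arm moves only by the tool move_arm, never from a script. Its argument "deltas" is a list of rows, each a list of 7 numbers: the opening, from 0 (shut) to 1 (fully open), then the shift along the tool's x, y, z in mm, then the turn, a rotation vector about the tool's x, y, z in degrees. In form: [[gripper, tx, ty, tz, ax, ay, az], ...]. A call has 1 to 10 rows; each row shifts and turns the commanded pose from where the row before left it, along the tool's axes as they then stand; what a row does not reach is not made up. A row lasts 1/12 s, in which the tool goes at most 41.7 mm and 7.16 degrees, less where a joint would pass 70% of its speed; a pose out of reach is approached as far as the arm can. A call is refused whole if a number of a shift passes 41.7 or a number of a turn 7.16, either way. A call with a gripper value outside its range is refused whole. The fingers move at their own pace and stop on an object; the grip force is fixed at half the most. Time passes only in rows, so rows that do not move let the fingers close. It gives the time, the measured TCP pose, the force, the opening and the grip force at its end, in the units of the state.
- bot.get_obs(): the state, without advancing time (a new reading comes with each control period).
- bot.camera(name): name is "scene" or "top" or "wrist"; returns the picture (400x640x3 uint8, blue, green, red); there is no depth.
- bot.calibration(name): a dict with "K" (3x3 intrinsics, pixels), "position" and "orientation" of the camera in the world. Camera axes: x right, y down, z forward; pixel columns grow to the right and rows downward; lengths in m; the calibration is good to about 2 mm. A picture is of the moment at which its call begins: read the wrist's pose just before it. calibration takes no time and is no camera call; for the wrist camera it gives the pose at the moment of the call.
- bot.job_done(): hands the job in; it is judged then, once.
Trained networks look in the newest picture that a camera, given by its name, has taken for a name from the list of things; names that differ only in an ending like _2 or _b are one class to them, and where a whole thing is asked for, a point or a joint stands for the part that bears it (a point fixed in the world has none). Each returns a list of dicts, best first, with "conf" (0 to 1); they miss things now and then, are a little off and sometimes report something else, mostly with a low value. They report only what shows in the picture. A call takes as long as a camera call.
- bot.outline_of(query, camera): "pixels" (400x640 bool, what is visible of it) and "rect" ([left, top, width, height] in pixels, round what is visible of it).
The state is a dict: "clock": time; "joint_pos": joint angles; "joint_vel": joint speeds; "tau": joint torques, N m; "eef_pos": TCP position; "tool_rot": TCP orientation; "ft_force": force on the tool from outside, world axes, zero at the start; "ft_torque": the same for the moment, N m; "grip_width": finger opening in m; "grasp_force": force on a finger pad.
Only numpy, scipy, OpenCV 4.12 (cv2) and the standard library are available. Lean on these libraries where they do the work, as an engineer would, in place of code of your own. Each camera call takes 0.05 s, during which the arm holds its last target. There are 200 camera calls.

TASK

The new lever lock on this hydraulic loader valve is to be tried out. Move the ball-knob lever away from the valve casting, past the stiffer detent, until it sits in its float notch and stays there by itself with your hand off it, without ramming it into the end stop just beyond. Then take the T-handled square key out of its steel block, set it in the socket on top of the lock post and turn it clockwise until the tongue is fully home behind the lever (turn it with the key, not by pushing the tongue), and leave the key standing upright in the socket; the oil can beside the job must stay standing.

Things in the scene. Friction and masses are not known exactly. Their poses are not given: they have to be found in the camera images.
- valve: Fixed steel plate 140 x 215 x 14 mm carrying a dark cast hydraulic valve, lever, guard hood and lock post. Origin: straight below the lever pivot, 4 mm above the bench. x points away from the open front of the hood (robot side), y to the casting, z up. The casting fills x -25..25, y 32..100, z to 89 mm, its end cap y to 124.
- hood_edge (a point): Middle of the lower front edge of the grey sheet-metal guard hood: top sheet 3 mm thick, underside 209 mm above the bench, reaching 69 mm back (+x) to a back sheet and 82 mm to either side. It overhangs the knob's whole swing by 20 mm or more, so a hand cannot come from straight above; it fits in under the edge tilted 30 to 45 degrees from the open front.
- pivot (a point): Pivot of the lever, 36 mm above the bench; the x axis is the hinge axis (same as valve's x). The lever is an 11 mm rod that swings in the plane across it. Ramming it on its end stop with over 20 N at the knob (30 N at the stop) spoils it.
- knob (a point): Centre of the black 30 mm ball knob on top of the lever, 118 mm from the pivot. In neutral it is 154 mm above the bench; towards float it swings to -y of valve (away from the casting) and down.
- lever (a joint): Lever angle, rad: 0 neutral (centring spring 0.9 N m/rad), + towards float. The knob takes 1 to 4 N until a spring roller meets the detent lobe about 0.09 before its crest, then 10 to 18 N, a sharp drop at the crest. The crest differs, 0.23 to 0.57; the lever then snaps on to rest in the float notch 0.09 beyond; a hard end stop is 0.12 beyond. Let go earlier, it springs back.
- socket (a point): Centre of the mouth of the steel square socket on top of the lock post in front of the lever, 132 mm above the bench: 14 mm square, 22 mm deep, a 5 mm lead-in funnel above the mouth, too narrow for fingers. z up. The flats face along this point's x and y axes; the point turns with the lock.
- lock (a joint): Angle of the socket and its steel tongue (bar 65 mm long, 98 to 106 mm above the bench), rad: 0 open, grows clockwise from above, 1.047 fully home at its stop, where the tongue points along +x of valve behind the lever in float (a lever in neutral is in its way). Friction 0.08 N m; stays where left; the key has about 0.2 rad of play in it either way.
- key_grip (a point): Centre of the black T-key handle, a flattened bar 72 mm long (point x), 16 mm thick (y) and 26 mm tall (z). The key weighs 0.11 to 0.18 kg and stands upright in its block, its tip 6 mm above the bench; it must rise 40 mm to come out.
- key_tip (a point): Lower end of the T-key's 12 mm square steel shaft, 143 mm below key_grip; two of its flats are parallel to the handle's long direction (the flats face along x and y of this point).
- key_block: Fixed steel block 55 x 55 x 45 mm, origin under its centre, with a 14.5 mm square hole 39 mm deep in the top in which the key stands.
- oiler: Small oil can, cone body 62 mm wide with a thin bent spout, 143 mm tall, standing at the right of the plate; origin under its centre, z up. A bystander.

How it is judged:
By the outcome, as a careful person would: the job done as asked, in the order asked, and still so for the second after the job is handed in, with the robot touching nothing.
It also fails if it takes over 67 s, if anything falls off the work surface, if the arm or the gripper's body presses on something with over 40 N, if the wrist force passes 120 N, or if a joint passes its speed limit or range.

## Working session

There is one attempt and no reset: what is moved stays moved. The work goes in short steps, Python scripts to look and compute and a tool call to move; the robot and the scene stay as the last step left them, time stands still between calls to the robot, and variables do not carry over. Pictures are saved under pics/ and viewed, at most 10 in all, crops included, and the job is handed in when it is done.

Besides the shell and the picture viewer there is one more tool, called after ">>>" as a command line: name --pt "numbers of a row" for each row, then --argument value for the rest. move_arm: Moves the arm, as the interface text tells. Its arguments: {"type":"object","properties":{"deltas":{"type":"array","items":{"type":"array","items":{"type":"number"}}}},"required":["deltas"]}

```bash
ls; mkdir -p pics; cat > h.py <<'E'
import numpy as np, cv2
from scipy.spatial.transform import Rotation as R
from workcell import bot
def cal(n):
    c=bot.calibration(n); return np.array(c["K"]),np.array(c["position"]),R.from_quat(c["orientation"]).as_matrix()
def ray(n,u,v):
    K,p,M=cal(n); d=M@np.linalg.inv(K)@[u,v,1]; return p,d/np.linalg.norm(d)
def atz(n,u,v,z):
    p,d=ray(n,u,v); return p+d*(z-p[2])/d[2]
def tri(obs):
    A=np.zeros((3,3));b=np.zeros(3)
    for n,u,v in obs:
        p,d=ray(n,u,v);P=np.eye(3)-np.outer(d,d);A+=P;b+=P@p
    return np.linalg.solve(A,b)
def proj(n,X):
    K,p,M=cal(n); c=K@(M.T@(np.array(X)-p)); return c[:2]/c[2]
E
python3 - <<'E'
from h import *
np.set_printoptions(precision=4,suppress=True)
ims=[bot.camera(n) for n in("scene","top")]
for n,i in zip(("scene","top"),ims): cv2.imwrite(f"pics/{n}0.png",i)
for n in("scene","top"):
    c=bot.calibration(n);print(n,c["position"],np.array(c["K"])[0])
    for q in("valve","knob","lever","socket","lock","key_grip","key_tip","key_block","oiler"):
        try:
            r=bot.outline_of(q,n)
            for o in r[:2]:
                v,u=np.nonzero(o["pixels"]);print(n,q,round(o["conf"],2),o["rect"],u.mean().round(1),v.mean().round(1))
        except Exception as e: print(q,e)
print(bot.get_obs())
E
```

```text
pics
scene [-0.3275  0.6413  0.6835] [496.2193   0.     314.9438]
scene valve 0.79 [198.8, 166.7, 109.5, 138.2] 247.1 238.0
scene knob 0.69 [242.3, 204.2, 11.2, 55.1] 247.7 221.0
scene lever 0.8 [242.0, 202.9, 11.5, 54.4] 247.8 219.8
scene socket 0.78 [239.3, 222.2, 35.9, 18.3] 262.8 232.5
scene socket 0.71 [364.2, 206.8, 26.9, 32.1] 376.0 220.9
scene lock 0.71 [237.8, 222.0, 39.9, 22.2] 263.4 232.6
scene key_grip 0.82 [364.7, 172.3, 25.0, 40.2] 378.4 185.2
scene key_tip 0.73 [364.8, 169.3, 25.3, 44.4] 378.1 185.3
scene key_tip 0.25 [197.9, 166.6, 113.3, 138.1] 247.2 237.8
scene key_block 0.9 [363.1, 206.8, 27.6, 30.5] 376.2 220.7
scene oiler 0.65 [305.9, 211.4, 23.3, 43.5] 317.9 238.7
top [ 0.3038 -0.0076  1.074 ] [433.2497   0.     319.5465]
top valve 0.79 [201.0, 148.1, 101.1, 85.8] 255.2 192.0
top knob 0.75 [236.0, 196.0, 28.1, 22.3] 252.8 207.3
top knob 0.48 [247.5, 189.4, 18.3, 6.2] 254.2 191.8
top lever 0.56 [248.8, 189.3, 12.4, 6.4] 255.2 192.0
top socket 0.77 [234.6, 194.6, 27.1, 23.2] 251.9 206.8
top lock 0.7 [395.1, 205.1, 23.0, 31.2] 406.5 222.3
top lock 0.55 [237.0, 194.1, 28.9, 23.9] 253.1 207.7
top key_grip 0.93 [394.2, 204.4, 22.7, 35.5] 406.5 222.7
top key_tip 0.54 [394.0, 206.3, 25.3, 32.3] 406.4 221.9
top key_block 0.55 [378.5, 217.6, 28.3, 26.9] 393.3 229.8
top oiler 0.91 [315.3, 202.0, 22.4, 26.6] 325.1 213.7
{'clock': 1.0, 'joint_pos': array([-1.202 ,  0.2406,  0.005 ,  1.3352, -0.    ,  1.5708]), 'joint_vel': array([-0.0005, -0.0005, -0.0003, -0.0007,  0.    ,  0.0004]), 'tau': array([ -0.0006, -37.2216,  25.2697,   0.0014,  -0.0001,  -0.    ]), 'eef_pos': array([ 0.1802, -0.4664,  0.2393]), 'tool_rot': array([ 0.9831,  0.1833, -0.    ,  0.    ]), 'ft_force': array([-0.3582, -0.1788,  0.3408]), 'ft_torque': array([-0.0203, -0.0395,  0.054 ]), 'grasp_force': 0.0, 'grip_width': 0.08600143922113687}
```

View pics/scene0.png

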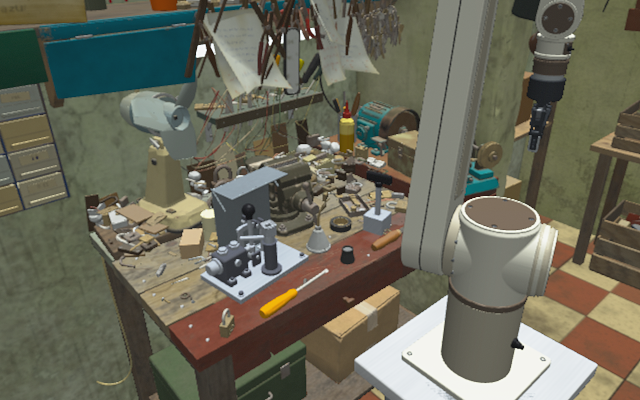

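View pics/top0.png

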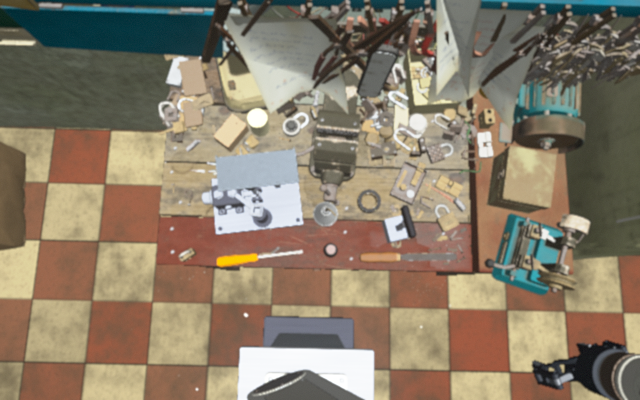

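The pictures show the valve plate at the left (top view around 258,192), the oil can at about (325,213) and the key in its block at about (400,225). I'll enlarge these areas.

```bash
python3 - <<'E'
from h import *
t=cv2.imread("pics/top0.png");s=cv2.imread("pics/scene0.png")
a=cv2.resize(t[145:245,195:345],None,fx=5.2,fy=5.2,interpolation=cv2.INTER_CUBIC)
for k in range(0,150,10): cv2.putText(a,str(195+k),(int(k*5.2),10),0,.35,(0,0,255));cv2.line(a,(int(k*5.2),12),(int(k*5.2),18),(0,0,255))
for k in range(0,100,10): cv2.putText(a,str(145+k),(0,int(k*5.2)+4),0,.35,(0,0,255))
cv2.imwrite("pics/tc.png",a)
b=cv2.resize(s[160:310,190:400],None,fx=3.8,fy=3.8,interpolation=cv2.INTER_CUBIC)
for k in range(0,210,10): cv2.putText(b,str(190+k),(int(k*3.8),10),0,.35,(0,0,255));cv2.line(b,(int(k*3.8),12),(int(k*3.8),18),(0,0,255))
for k in range(0,150,10): cv2.putText(b,str(160+k),(0,int(k*3.8)+4),0,.35,(0,0,255))
cv2.imwrite("pics/sc.png",b)
E
```

```text
(no output)
```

View pics/tc.png

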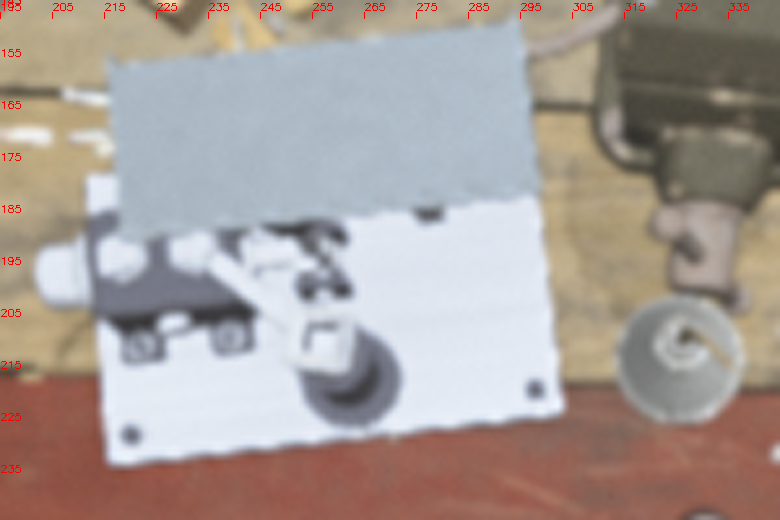

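View pics/sc.png

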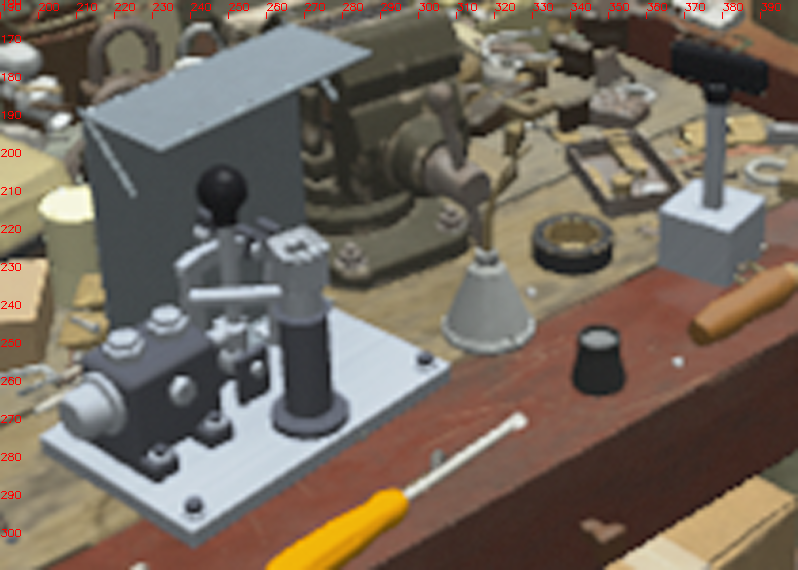

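```bash
python3 - <<'E'
from h import *
np.set_printoptions(precision=4,suppress=True)
T=lambda a,b:(195+a/5.2,145+b/5.2)
S=lambda a,b:(190+a/3.8,160+b/3.8)
def t(n,p,q):
    X=tri([("top",*p),("scene",*q)]);print(n,X,"top@z",atz("top",*p,X[2])[:2],"sc",atz("scene",*q,X[2])[:2]);return X
t("hoodFL",T(120,240),S(162,150));t("hoodFR",T(543,193),S(372,50))
for n,p in(("FL",T(120,240)),("FR",T(543,193)),("BL",T(108,66)),("BR",T(520,22))): print("hood top",n,atz("top",*p,.212))
for n,p in(("FL",S(162,150)),("FR",S(372,50)),("BL",S(86,110)),("BR",S(297,25))): print("hood sc",n,atz("scene",*p,.212))
for n,p in(("FL",T(110,465)),("FR",T(564,412))):print("plate top",n,atz("top",*p,.014))
for n,p in(("FL",S(197,535)),("FR",S(448,368))):print("plate sc",n,atz("scene",*p,.014))
print("knob",atz("scene",*S(222,194),.154))
t("socket",T(326,335),S(298,242)); print(atz("top",*T(326,335),.137),atz("scene",*S(298,242),.137))
print("postbase",atz("top",*T(351,378),.02),atz("scene",*S(310,415),.02))
X=t("grip",(406.5,222.5),S(719,68))
top=cv2.imread("pics/top0.png")
for q,n in(("key_grip","top"),("key_block","top"),("key_grip","scene"),("oiler","top")):
    bot.camera(n)
    o=bot.outline_of(q,n)[0];pt=np.argwhere(o["pixels"])[:,::-1].astype(np.float32)
    (c,wh,a)=cv2.minAreaRect(pt);bx=cv2.boxPoints((c,wh,a));print(q,n,c,wh,a)
    if n=="top":
        z={"key_grip":.162,"key_block":.045,"oiler":.07}[q]
        print(np.array([atz("top",*b,z)[:2] for b in bx]),atz("top",*c,z))
a=cv2.resize(top[195:250,370:425],None,fx=7,fy=7,interpolation=cv2.INTER_CUBIC)
s=cv2.imread("pics/scene0.png");b=cv2.resize(s[165:245,350:405],None,fx=7,fy=7,interpolation=cv2.INTER_CUBIC)
c=np.zeros((560,770,3),np.uint8);c[:385,:385]=a;c[:,385:]=b;cv2.imwrite("pics/key.png",c)
E
```

```text
hoodFL [0.4829 0.1861 0.2098] top@z [0.4828 0.1859] sc [0.4832 0.1862]
hoodFR [0.5065 0.0222 0.2106] top@z [0.5059 0.0215] sc [0.5074 0.0227]
hood top FL [0.4823 0.1854 0.212 ]
hood top FR [0.5056 0.0215 0.212 ]
hood top BL [0.5522 0.1945 0.212 ]
hood top BR [0.5749 0.0328 0.212 ]
hood sc FL [0.4795 0.1883 0.212 ]
hood sc FR [0.5049 0.0245 0.212 ]
hood sc BL [0.5511 0.1938 0.212 ]
hood sc BR [0.5664 0.0358 0.212 ]
plate top FL [0.4152 0.2277 0.014 ]
plate top FR [0.4458 0.015  0.014 ]
plate sc FL [0.4098 0.2315 0.014 ]
plate sc FR [0.4417 0.0244 0.014 ]
knob [0.5071 0.1365 0.154 ]
socket [0.4611 0.115  0.1328] top@z [0.4601 0.1139] sc [0.4625 0.1159]
[0.4594 0.1134 0.137 ] [0.4564 0.1199 0.137 ]
postbase [0.4586 0.1157 0.02  ] [0.4522 0.1231 0.02  ]
grip [ 0.4372 -0.2108  0.148 ] top@z [ 0.4372 -0.2107] sc [ 0.4372 -0.2108]
key_grip top (403.30706787109375, 222.0937957763672) (33.23555374145508, 17.627466201782227) 75.3791275024414
[[ 0.4652 -0.1737]
 [ 0.4759 -0.2106]
 [ 0.4069 -0.2276]
 [ 0.3966 -0.1912]] [ 0.4359 -0.2008  0.162 ]
key_block top (394.2075500488281, 228.72642517089844) (24.58753776550293, 21.42824363708496) 74.05460357666016
[[ 0.4569 -0.1706]
 [ 0.4726 -0.2205]
 [ 0.4157 -0.2362]
 [ 0.4004 -0.1867]] [ 0.4363 -0.2035  0.045 ]
key_grip scene (378.5, 191.5) (43.0, 25.0) 90.0
oiler top (325.0, 214.0) (24.0, 24.0) 90.0
[[ 0.4916 -0.0071]
 [ 0.4931 -0.0637]
 [ 0.4361 -0.0647]
 [ 0.4347 -0.0086]] [ 0.4637 -0.036   0.07  ]
```

View pics/key.png

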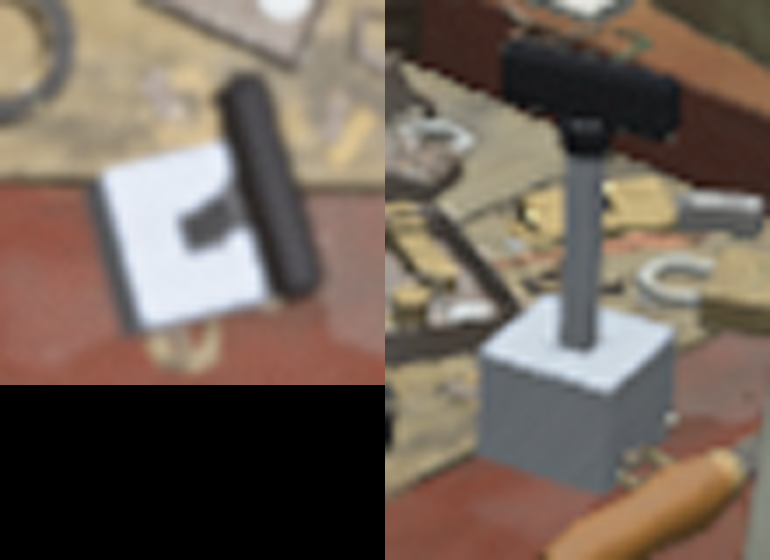

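The key stands at about (0.437,-0.205) with its handle yawed about 14.5°, and the valve yaw is about 8.2°. The knob is near (0.510,0.133). I'll move to a standoff in front of the hood.

>>> move_arm --pt "1 20 -27 -5 0 0 0" --pt "1 20 -27 -5 0 0 0" --pt "1 20 -27 -5 0 0 0" --pt "1 20 -27 -5 0 0 0" --pt "1 20 -27 -5 0 0 0" --pt "1 20 -27 -5 0 0 0" --pt "1 20 -27 -5 0 0 0" --pt "1 20 -27 -5 0 0 0" --pt "1 20 -27 -5 0 0 0"

```text
clock: 2.15
eef_pos: [0.2605, -0.1734, 0.2847]
tool_rot: [0.983, 0.183, 0.0, 0.0]
ft_force: [1.7, -0.1, -0.2]
grip_width: 0.0855
grasp_force: 0.0
```

>>> move_arm --pt "1 20 -27 -5 0 0 0" --pt "1 20 -27 -5 0 0 0" --pt "1 20 -27 -5 0 0 0" --pt "1 20 -27 -5 0 0 0" --pt "1 20 -27 -5 0 0 0" --pt "1 20 -27 -5 0 0 0" --pt "1 20 -27 -5 0 0 0" --pt "1 20 -27 -5 0 0 0" --pt "1 20 -27 -5 0 0 0"

```text
clock: 2.9
eef_pos: [0.3408, 0.1186, 0.3298]
tool_rot: [0.983, 0.184, 0.001, 0.0]
ft_force: [0.9, -0.8, 0.3]
grip_width: 0.0855
grasp_force: 0.0
```

>>> move_arm --pt "0.8 0 0 0 0 0 6.5" --pt "0.8 0 0 0 0 0 6.5" --pt "0.8 0 0 0 0 -5 0" --pt "0.8 0 0 0 0 -5 0" --pt "0.8 0 0 0 0 -5 0" --pt "0.8 0 0 0 0 -5 0" --pt "0.8 0 0 0 0 -5 0" --pt "0.8 0 0 0 0 -5 0"

```text
clock: 3.57
eef_pos: [0.3506, 0.0753, 0.3296]
tool_rot: [0.961, 0.093, -0.261, 0.008]
ft_force: [-0.0, 0.1, 0.1]
grip_width: 0.0684
grasp_force: 0.0
```

```bash
cat >> h.py <<'E'
np.set_printoptions(precision=4,suppress=True)
def pose():
    o=bot.get_obs(); M=R.from_quat(o["tool_rot"]).as_matrix(); return o,np.array(o["eef_pos"]),M
def st():
    o,p,M=pose();print("t",round(o["clock"],2),"p",p,"z",M[:,2],"y",M[:,1],"f",o["ft_force"],"w",round(o["grip_width"],4),o["grasp_force"],"q",o["joint_pos"])
E
python3 - <<'E'
from h import *
st()
i=bot.camera("wrist");cv2.imwrite("pics/w1.png",i)
for q in("knob","lever","socket","lock"):
    for o in bot.outline_of(q,"wrist")[:2]:
        v,u=np.nonzero(o["pixels"]);print(q,round(o["conf"],2),o["rect"],u.mean().round(1),v.mean().round(1))
print(proj("wrist",[.510,.133,.154]),proj("wrist",[.4605,.114,.137]),proj("wrist",[.494,.1035,.209]))
E
```

```text
t 3.57 p [0.3506 0.0753 0.3296] z [-0.5007 -0.0637 -0.8633] y [ 0.1834 -0.9824 -0.0339] f [-0.0001  0.1419  0.0806] w 0.0684 0.0 q [0.1866 0.3482 0.2457 1.9965 0.0303 3.1262]
socket 0.43 [595.6, 9.3, 42.3, 33.4] 621.1 22.7
[ 278.2315 -217.5113] [303.1117 -80.9033] [ 325.9129 -171.5377]
```

View pics/w1.png

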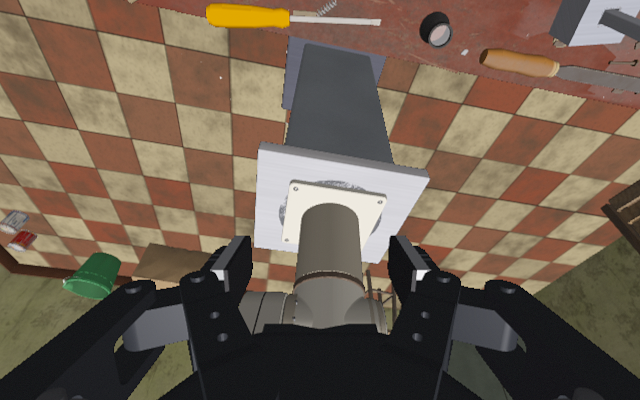

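The tilt went the wrong way: the wrist picture shows the base, and joint 6 is at its limit. I'll turn the tool half around and tilt it forward instead.

>>> move_arm --pt "0.8 0 0 0 0 0 -7" --pt "0.8 0 0 0 0 0 -7" --pt "0.8 0 0 0 0 0 -7" --pt "0.8 0 0 0 0 0 -7" --pt "0.8 0 0 0 0 0 -7" --pt "0.8 0 0 0 0 0 -7" --pt "0.8 0 0 0 0 0 -7" --pt "0.8 0 0 0 0 0 -7" --pt "0.8 0 0 0 0 0 -7" --pt "0.8 0 0 0 0 0 -7"

```text
clock: 4.65
eef_pos: [0.3494, 0.0751, 0.331]
tool_rot: [0.732, 0.63, -0.215, -0.142]
ft_force: [-0.4, -0.1, 0.8]
grip_width: 0.0681
grasp_force: 0.0
```

>>> move_arm --pt "0.8 0 0 0 0 0 -7" --pt "0.8 0 0 0 0 0 -7" --pt "0.8 0 0 0 0 0 -7" --pt "0.8 0 0 0 0 0 -7" --pt "0.8 0 0 0 0 0 -7" --pt "0.8 0 0 0 0 0 -7" --pt "0.8 0 0 0 0 0 -7" --pt "0.8 0 0 0 0 0 -7" --pt "0.8 0 0 0 0 0 -7" --pt "0.8 0 0 0 0 0 -7"

```text
clock: 5.48
eef_pos: [0.3494, 0.0751, 0.3311]
tool_rot: [0.238, 0.936, -0.094, -0.239]
ft_force: [0.0, -0.5, 0.1]
grip_width: 0.0679
grasp_force: 0.0
```

>>> move_arm --pt "0.8 0 0 0 0 0 -7" --pt "0.8 0 0 0 0 0 -7" --pt "0.8 0 0 0 0 0 -7" --pt "0.8 0 0 0 0 0 -7" --pt "0.8 0 0 0 0 0 -7" --pt "0.8 0 0 0 0 0 -5" --pt "0.8 0 0 0 0 -7 0" --pt "0.8 0 0 0 0 -7 0" --pt "0.8 0 0 0 0 -7 0" --pt "0.8 0 0 0 0 -7 0"

```text
clock: 6.32
eef_pos: [0.3502, 0.0752, 0.3313]
tool_rot: [-0.092, 0.995, 0.016, -0.014]
ft_force: [0.6, -0.2, 1.4]
grip_width: 0.068
grasp_force: 0.0
```

>>> move_arm --pt "0.8 0 0 0 0 -7 0" --pt "0.8 0 0 0 0 -7 0" --pt "0.8 0 0 0 0 -7 0" --pt "0.8 0 0 0 0 -7 0" --pt "0.8 0 0 0 0 -7 0" --pt "0.8 0 0 0 0 -7 0" --pt "0.8 0 0 0 0 -5 0"

```text
clock: 6.9
eef_pos: [0.3481, 0.0748, 0.3305]
tool_rot: [-0.078, 0.918, 0.051, 0.384]
ft_force: [-0.9, 0.1, -0.5]
grip_width: 0.0681
grasp_force: 0.0
```

```bash
cat > look.py <<'E'
from h import *
import sys
st()
i=bot.camera("wrist");cv2.imwrite(f"pics/{sys.argv[1]}.png",i)
for q in sys.argv[2:]:
    for o in bot.outline_of(q,"wrist")[:2]:
        v,u=np.nonzero(o["pixels"]);print(q,round(o["conf"],2),o["rect"],u.mean().round(1),v.mean().round(1))
E
python3 look.py w2 knob lever socket lock; python3 -c "
from h import *
print(proj('wrist',[.510,.133,.154]),proj('wrist',[.4605,.114,.137]),proj('wrist',[.494,.1035,.209]))"
```

```text
t 6.9 p [0.3481 0.0748 0.3305] z [ 0.6976  0.1546 -0.6996] y [-0.1836  0.9824  0.0341] f [-0.8601  0.1243 -0.4881] w 0.0681 0.0 q [ 0.2021 -0.7031 -0.7463  0.7317  0.0115  0.0365]
knob 0.8 [327.2, 129.4, 18.3, 47.3] 335.2 157.6
lever 0.82 [324.9, 133.0, 21.2, 43.2] 335.1 157.7
socket 0.91 [318.6, 90.5, 46.4, 40.9] 336.3 114.8
socket 0.45 [324.5, 134.3, 24.0, 41.9] 334.9 158.2
lock 0.61 [174.1, 23.7, 63.2, 83.9] 209.5 53.2
lock 0.6 [320.8, 93.0, 43.7, 41.7] 335.7 114.3
[336.2256 162.3588] [329.3    124.0996] [317.1922 191.1408]
```

View pics/w2.png

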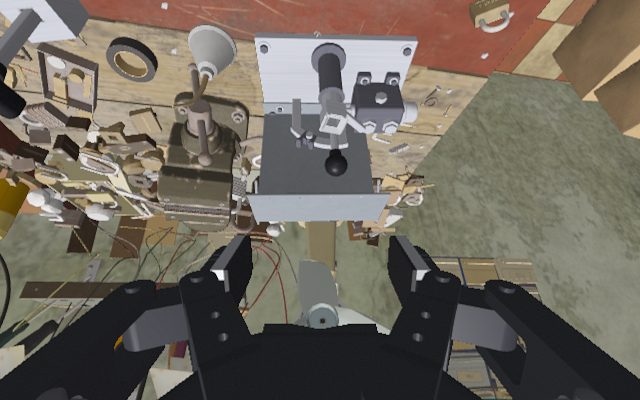

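The wrist picture agrees with the estimate. The knob is at (336,161) against a predicted (336,162), and the socket is at about (332,124). I'll approach with the fingers straddling the ball.

>>> move_arm --pt "0.6 8 21 20 0 0 0" --pt "0.6 0 0 30 0 0 0" --pt "0.6 0 0 30 0 0 0" --pt "0.6 0 0 30 0 0 0" --pt "0.6 0 0 30 0 0 0" --pt "0.6 0 0 20 0 0 0" --pt "0.6 0 0 10 0 0 0"

```text
clock: 7.73
eef_pos: [0.4607, 0.1218, 0.2026]
tool_rot: [-0.079, 0.921, 0.05, 0.377]
ft_force: [-1.2, -0.5, -0.5]
grip_width: 0.0508
grasp_force: 0.0
```

```bash
python3 look.py w3 knob socket; python3 -c "
from h import *
o,p,M=pose()
X=np.array([.510,.133,.154]);print(proj('wrist',X),proj('wrist',[.4605,.114,.137]),'knob in tool',M.T@(X-p)*1000,'cam in tool',M.T@(cal('wrist')[1]-p))
i=cv2.imread('pics/w3.png');m=(i.max(2)<45).astype(np.uint8);n,l,s,c=cv2.connectedComponentsWithStats(m)
for k in range(1,n):
  if s[k,4]>150: print(s[k],c[k])"
```

```text
t 7.73 p [0.4607 0.1218 0.2026] z [ 0.687   0.1525 -0.7105] y [-0.1834  0.9825  0.0335] f [-1.2476 -0.5394 -0.5181] w 0.0508 0.0 q [ 0.2896 -0.2353 -0.9021  0.1246 -0.05    0.0983]
knob 0.78 [300.0, 159.7, 38.4, 74.3] 318.8 204.1
socket 0.84 [285.6, 81.5, 82.9, 79.8] 316.6 126.6
[320.2809 211.9526] [303.7055 148.4772] knob in tool [-1.7465  0.4425 71.7664] cam in tool [ 0.0657  0.     -0.1339]
[  0  13  30  49 624] [14.3846 35.8862]
[115 135  19  39 246] [125.8699 153.5163]
[ 144  157   27  118 1059] [154.5231 216.4381]
[300 186  40  44 956] [320.205  205.4937]
[160 196  22  59 387] [170.8837 225.0413]
[    0   233   640   167 42784] [296.7467 344.4497]
[456 332  43  43 816] [482.5368 352.7108]
```

View pics/w3.png

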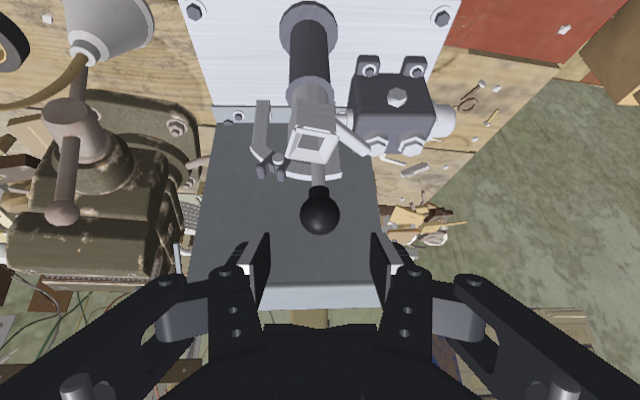

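The ball is at (320,211), centred between the fingers as predicted. I'll go in.

>>> move_arm --pt "0.6 -2 0 20 0 0 0" --pt "0.6 0 0 20 0 0 0" --pt "0.6 0 0 15 0 0 0" --pt "0.6 0 0 10 0 0 0" --pt "0.6 0 0 9 0 0 0" --pt "0.6 0 0 0 0 0 0"

```text
clock: 8.38
eef_pos: [0.512, 0.133, 0.1536]
tool_rot: [-0.079, 0.921, 0.051, 0.379]
ft_force: [0.4, -0.8, -0.5]
grip_width: 0.0511
grasp_force: 0.0
```

```bash
python3 look.py w4 knob; python3 -c "
from h import *
o,p,M=pose()
X=np.array([.510,.133,.154]);print(M.T@(X-p)*1000,'swing in tool', M.T@np.array([.1424,-.99,0]))
yv=np.array([-.1424,.99,0])
for a in(.1,.2,.3,.4,.5,.6):
  K=X+118e-3*(-np.sin(a)*yv+(np.cos(a)-1)*np.array([0,0,1]));print(a,(M.T@(K-X)*1000).round(1))"
```

```text
t 8.38 p [0.512  0.133  0.1536] z [ 0.6897  0.1532 -0.7077] y [-0.1834  0.9825  0.034 ] f [ 0.4209 -0.8316 -0.4537] w 0.0511 0.0 q [ 0.2774 -0.0067 -0.8984 -0.1046 -0.0416  0.0897]
knob 0.72 [292.1, 178.1, 58.8, 105.8] 318.7 242.4
[ 0.6935  0.4047 -0.6932] swing in tool [ 0.0055 -0.9987 -0.0535]
0.1 [  0.5 -11.8  -0.2]
0.2 [  1.8 -23.5   0.4]
0.3 [  3.9 -35.    1.9]
0.4 [  6.8 -46.2   4.1]
0.5 [ 10.5 -57.    7.2]
0.6 [ 14.9 -67.2  11. ]
```

>>> move_arm --pt "0.6 0 -5 1 0 0 0" --pt "0.6 0 -5 1 0 0 0" --pt "0.6 0 -4 0 0 0 0" --pt "0.6 0 -4 0 0 0 0" --pt "0.6 0 -4 0 0 0 0" --pt "0.6 1 -3 0 0 0 0"

```text
clock: 8.98
eef_pos: [0.5159, 0.1078, 0.1507]
tool_rot: [-0.079, 0.921, 0.051, 0.379]
ft_force: [0.5, 1.2, 1.2]
grip_width: 0.0511
grasp_force: 0.5
```

>>> move_arm --pt "0.6 0 -3 0 0 0 0" --pt "0.6 1 -3 0 0 0 0"

```text
clock: 9.15
eef_pos: [0.5162, 0.1021, 0.1496]
tool_rot: [-0.079, 0.921, 0.051, 0.379]
ft_force: [0.1, 1.3, 0.9]
grip_width: 0.0512
grasp_force: 0.6
```

>>> move_arm --pt "0.6 0 -2 0 0 0 0" --pt "0.6 1 -2 0 0 0 0"

```text
clock: 9.32
eef_pos: [0.5162, 0.0981, 0.1486]
tool_rot: [-0.079, 0.921, 0.051, 0.379]
ft_force: [0.8, 2.3, 0.6]
grip_width: 0.0513
grasp_force: 0.7
```

>>> move_arm --pt "0.6 0 -2 1 0 0 0" --pt "0.6 0 -1 0 0 0 0"

```text
clock: 9.48
eef_pos: [0.517, 0.0953, 0.1471]
tool_rot: [-0.079, 0.921, 0.051, 0.378]
ft_force: [-0.8, 0.9, -0.2]
grip_width: 0.0513
grasp_force: 0.8
```

>>> move_arm --pt "0.6 0.5 -2 0.5 0 0 0" --pt "0.6 0.5 -2 0.5 0 0 0"

```text
clock: 9.65
eef_pos: [0.5178, 0.0916, 0.1458]
tool_rot: [-0.079, 0.921, 0.051, 0.379]
ft_force: [-0.9, 1.1, 1.5]
grip_width: 0.0512
grasp_force: 0.9
```

>>> move_arm --pt "0.6 0.5 -2 0.5 0 0 0" --pt "0.6 0.5 -2 0.5 0 0 0"

```text
clock: 9.82
eef_pos: [0.5186, 0.0876, 0.1443]
tool_rot: [-0.079, 0.921, 0.051, 0.379]
ft_force: [-0.5, 2.9, 2.0]
grip_width: 0.051
grasp_force: 1.0
```

>>> move_arm --pt "0.6 0.5 -2 0.5 0 0 0" --pt "0.6 0.5 -2 0.5 0 0 0"

```text
clock: 9.98
eef_pos: [0.5193, 0.0837, 0.1428]
tool_rot: [-0.079, 0.921, 0.051, 0.379]
ft_force: [-0.5, 2.5, 1.0]
grip_width: 0.0514
grasp_force: 1.1
```

>>> move_arm --pt "0.6 0.5 -2 0.5 0 0 0" --pt "0.6 0.5 -2 0.5 0 0 0"

```text
clock: 10.15
eef_pos: [0.5201, 0.0804, 0.1415]
tool_rot: [-0.079, 0.921, 0.052, 0.379]
ft_force: [-3.4, 6.2, 4.8]
grip_width: 0.0513
grasp_force: 3.3
```

>>> move_arm --pt "0.6 0.5 -2 0.5 0 0 0" --pt "0.6 0.5 -2 0.5 0 0 0"

```text
clock: 10.32
eef_pos: [0.5207, 0.079, 0.1407]
tool_rot: [-0.081, 0.92, 0.055, 0.379]
ft_force: [-10.1, 10.5, 10.0]
grip_width: 0.0511
grasp_force: 6.8
```

>>> move_arm --pt "0.6 0.5 -2 0.5 0 0 0" --pt "0.6 0.5 -2 0.5 0 0 0"

```text
clock: 10.48
eef_pos: [0.5213, 0.078, 0.14]
tool_rot: [-0.083, 0.919, 0.058, 0.38]
ft_force: [-14.0, 18.5, 15.3]
grip_width: 0.0512
grasp_force: 10.8
```

```bash
python3 look.py w5 knob
```

```text
t 10.48 p [0.5213 0.078  0.14  ] z [ 0.6889  0.1699 -0.7046] y [-0.197   0.9794  0.0436] f [-14.0028  18.4548  15.3184] w 0.0512 10.781018435955048 q [ 0.0873  0.0268 -0.9235 -0.1624  0.1095 -0.0479]
knob 0.83 [314.9, 99.4, 78.2, 196.1] 355.4 223.2
```

View pics/w5.png

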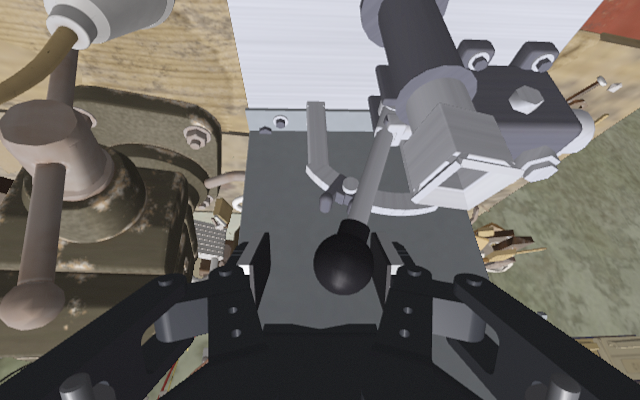

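The left outer knuckle looks to be against the hood's side brace, which explains the 17 N pushing back along the tool axis. The right pad carries about 11 N from the ball. I'll back off, narrow the fingers around the ball and continue.

>>> move_arm --pt "0.6 0 5 0 0 0 0" --pt "0.6 0 5 0 0 0 0" --pt "0.42 0 5 0 0 0 0" --pt "0.42 0 0 0 0 0 0" --pt "0.42 0 0 0 0 0 0"

```text
clock: 11.0
eef_pos: [0.5184, 0.088, 0.1386]
tool_rot: [-0.08, 0.921, 0.052, 0.378]
ft_force: [-2.9, 4.9, 3.6]
grip_width: 0.0358
grasp_force: 2.7
```

```bash
python3 look.py w6 knob;  python3 -c "
from h import *
i=cv2.imread('pics/w6.png');m=(i.max(2)<45).astype(np.uint8)
o,p,M=pose();x0=np.array([.510,.133,.154]);yv=np.array([-.1424,.99,0])
print('tcp valve y',(p-x0)@yv)
for a in(.25,.3,.35,.4):
  K=x0+118e-3*(-np.sin(a)*yv+(np.cos(a)-1)*np.array([0,0,1]));print(a,proj('wrist',K),(M.T@(K-p)*1000).round(1))"
```

```text
t 11.0 p [0.5184 0.088  0.1386] z [ 0.6886  0.1559 -0.7081] y [-0.186   0.9819  0.0353] f [-2.9361  4.8802  3.5611] w 0.0358 2.7115657925605774 q [ 0.1325  0.0252 -0.9263 -0.1626  0.0636 -0.014 ]
knob 0.67 [294.3, 105.7, 87.3, 195.1] 338.6 231.4
tcp valve y -0.04578664704549422
0.25 [355.5892 275.419 ] [-7.  17.1 -8.7]
0.3 [343.4392 272.3335] [-5.9 11.3 -7.9]
0.35 [331.5221 268.6824] [-4.5  5.7 -6.9]
0.4 [319.9009 264.4935] [-2.9  0.1 -5.6]
```

The tool has crept about 7 mm too deep, so its body may be touching the hood edge. I'll retreat along z.

>>> move_arm --pt "0.42 0 0 -6 0 0 0" --pt "0.42 0 0 -2 0 0 0" --pt "0.42 0 0 0 0 0 0"

```text
clock: 11.35
eef_pos: [0.5125, 0.0865, 0.1439]
tool_rot: [-0.079, 0.921, 0.052, 0.378]
ft_force: [-1.0, 6.0, -0.1]
grip_width: 0.036
grasp_force: 2.7
```

>>> move_arm --pt "0.42 0 -3 0 0 0 0" --pt "0.42 0 0 0 0 0 0"

```text
clock: 11.52
eef_pos: [0.5127, 0.0855, 0.1436]
tool_rot: [-0.081, 0.921, 0.054, 0.378]
ft_force: [-2.2, 10.5, -0.3]
grip_width: 0.036
grasp_force: 5.6
```

```bash
cat >k.py <<'E'
from h import *
o,p,M=pose();x0=np.array([.510,.133,.154]);yv=np.array([-.1424,.99,0])
f=np.array(o["ft_force"]);print(round(o["clock"],2),'tcp valve y',(p-x0)@yv,'f tool',M.T@f,o["grasp_force"],p)
for a in(.3,.35,.4,.45,.5):
  K=x0+118e-3*(-np.sin(a)*yv+(np.cos(a)-1)*np.array([0,0,1]));print(a,(M.T@(K-p)*1000).round(1))
E
python3 k.py
```

```text
11.52 tcp valve y -0.047461455437825324 f tool [ 0.6607 10.7564  0.4078] 5.633760988712311 [0.5127 0.0855 0.1436]
0.3 [-6.6 12.6 -0. ]
0.35 [-5.2  6.9  1. ]
0.4 [-3.7  1.3  2.2]
0.45 [-1.9 -4.1  3.6]
0.5 [ 0.  -9.5  5.1]
```

The force is now purely sideways, so this is the detent. I'll keep going in small steps.

>>> move_arm --pt "0.42 0 -2 0.5 0 0 0" --pt "0.42 0 -2 0.5 0 0 0"

```text
clock: 11.68
eef_pos: [0.5134, 0.0844, 0.1431]
tool_rot: [-0.083, 0.92, 0.058, 0.378]
ft_force: [-13.3, 18.6, 10.8]
grip_width: 0.036
grasp_force: 10.6
```

>>> move_arm --pt "0.42 0 -2 0.5 0 0 0" --pt "0.42 0 -2 0.5 0 0 0"

```text
clock: 11.85
eef_pos: [0.5141, 0.0823, 0.1424]
tool_rot: [-0.084, 0.92, 0.059, 0.377]
ft_force: [-19.2, 18.5, 13.9]
grip_width: 0.0357
grasp_force: 10.8
```

```bash
python3 k.py
```

```text
11.85 tcp valve y -0.05077468928043203 f tool [  1.5965  22.6361 -19.8273] 10.836422145366669 [0.5141 0.0823 0.1424]
0.3 [-6.9 15.9 -1.1]
0.35 [-5.5 10.3 -0.2]
0.4 [-3.9  4.7  1. ]
0.45 [-2.2 -0.8  2.3]
0.5 [-0.2 -6.1  3.8]
```

>>> move_arm --pt "0.42 0 0 -2 0 0 0" --pt "0.42 0 -2 0 0 0 0"

```text
clock: 12.02
eef_pos: [0.5132, 0.077, 0.1423]
tool_rot: [-0.082, 0.921, 0.055, 0.376]
ft_force: [3.0, 12.7, -8.1]
grip_width: 0.0359
grasp_force: 6.0
```

>>> move_arm --pt "0.42 0 -1 0 0 0 0" --pt "0.42 0 -1 0 0 0 0"

```text
clock: 12.18
eef_pos: [0.5141, 0.0717, 0.1418]
tool_rot: [-0.08, 0.922, 0.052, 0.376]
ft_force: [-0.5, 3.7, -2.3]
grip_width: 0.0358
grasp_force: 2.2
```

```bash
python3 k.py
```

```text
12.18 tcp valve y -0.061277935928017 f tool [1.591  3.6556 1.8749] 2.163868099451065 [0.5141 0.0717 0.1418]
0.3 [-8.4 26.4 -0.3]
0.35 [-7.  20.7  0.8]
0.4 [-5.4 15.2  2. ]
0.45 [-3.7  9.7  3.4]
0.5 [-1.8  4.4  5.1]
```

>>> move_arm --pt "0.42 0 0 0 0 0 0" --pt "0.42 0 0 0 0 0 0"

```text
clock: 12.35
eef_pos: [0.5146, 0.0709, 0.1423]
tool_rot: [-0.079, 0.921, 0.051, 0.377]
ft_force: [-1.2, 3.9, -2.6]
grip_width: 0.0358
grasp_force: 2.0
```

```bash
python3 k.py; python3 look.py w7 knob
```

```text
12.35 tcp valve y -0.0621793113568156 f tool [2.2322 3.9063 1.6526] 1.9889748841524124 [0.5146 0.0709 0.1423]
0.3 [-7.7 27.3 -0.2]
0.35 [-6.4 21.6  0.9]
0.4 [-4.8 16.1  2.1]
0.45 [-3.1 10.6  3.6]
0.5 [-1.2  5.3  5.2]
t 12.35 p [0.5146 0.0709 0.1423] z [ 0.6867  0.1532 -0.7106] y [-0.1835  0.9824  0.0344] f [-1.1521  3.8524 -2.6086] w 0.0358 1.9889748841524124 q [ 0.0819  0.0037 -0.9281 -0.1367  0.0966 -0.0491]
knob 0.71 [299.0, 104.9, 104.8, 175.6] 344.4 216.4
```

View pics/w7.png

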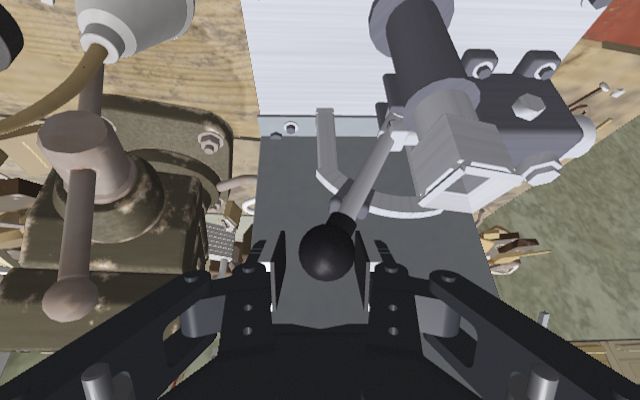

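The ball is centred at (327,251), leaning on the right pad at about 0.52 rad, after a clear force drop. I'll ease off slightly and see whether it stays.

>>> move_arm --pt "0.42 0 1 0 0 0 0" --pt "0.42 0 1 0 0 0 0" --pt "0.42 0 0 0 0 0 0"

```text
clock: 12.7
eef_pos: [0.5167, 0.0722, 0.145]
tool_rot: [-0.078, 0.92, 0.05, 0.38]
ft_force: [0.6, 0.2, 0.4]
grip_width: 0.0358
grasp_force: 0.2
```

```bash
cat > ball.py <<'E'
from h import *
import sys
def ball(im,g):
    g=np.array(g);x0,y0=(g-60).astype(int);y0=max(y0,0)
    c=im[y0:y0+120,x0:x0+120].max(2); h=cv2.HoughCircles(cv2.GaussianBlur(c,(3,3),0),cv2.HOUGH_GRADIENT,1,30,param1=80,param2=12,minRadius=18,maxRadius=36)
    return None if h is None else h[0][:3]+[x0,y0,0]
x0=np.array([.510,.133,.154]);yv=np.array([-.1424,.99,0])
def knob(a): return x0+118e-3*(-np.sin(a)*yv+(np.cos(a)-1)*np.array([0,0,1]))
i=bot.camera("wrist");cv2.imwrite(f"pics/{sys.argv[1]}.png",i)
print(ball(i,proj("wrist",knob(.5)))); 
for a in(.4,.45,.5,.55,.6): print(a,proj("wrist",knob(a)))
E
python3 k.py|head -1; python3 ball.py w8
```

```text
12.7 tcp valve y -0.06119400951463956 f tool [-0.7247  0.139   0.1284] 0.1652914099395275 [0.5167 0.0722 0.145 ]
[[325.5 245.5  28.6]]
0.4 [349.4406 253.5541]
0.45 [338.5532 249.138 ]
0.5 [328.0271 244.2812]
0.55 [317.9091 239.0183]
0.6 [308.2412 233.3856]
```

>>> move_arm --pt "0.45 0 1 0 0 0 0" --pt "0.5 0 2 0 0 0 0" --pt "0.5 0 1 0 0 0 0" --pt "0.5 0 0 0 0 0 0"

```text
clock: 13.08
eef_pos: [0.5151, 0.0769, 0.1444]
tool_rot: [-0.079, 0.921, 0.051, 0.379]
ft_force: [-0.5, -0.5, -0.1]
grip_width: 0.0426
grasp_force: 0.0
```

```bash
python3 k.py|head -1; python3 ball.py w9
```

```text
13.08 tcp valve y -0.056305653173511244 f tool [ 0.4976 -0.419  -0.3281] 0.0 [0.5151 0.0769 0.1444]
[[317.5 248.5  29.6]]
0.4 [339.8538 255.9744]
0.45 [329.0447 251.5598]
0.5 [318.6025 246.7032]
0.55 [308.5735 241.439 ]
0.6 [298.9993 235.8037]
```

The lever rests in float at about 0.505 rad with nothing touching it. I'll retreat, and compute the socket from the views so far.

>>> move_arm --pt "0.55 0 0 -10 0 0 0" --pt "0.6 0 0 -25 0 0 0" --pt "0.6 0 0 -35 0 0 0" --pt "0.6 0 0 -35 0 0 0" --pt "0.6 0 0 -35 0 0 0" --pt "0.6 0 0 -10 0 0 0" --pt "0.6 0 0 0 0 0 0"

```text
clock: 13.72
eef_pos: [0.4117, 0.0535, 0.2541]
tool_rot: [-0.079, 0.919, 0.05, 0.382]
ft_force: [0.2, 0.5, -0.0]
grip_width: 0.0517
grasp_force: 0.0
```

```bash
python3 ball.py wa; python3 - <<'E'
from h import *
st()
o,p,M=pose();K,cp,CM=cal("wrist");ct=M.T@(cp-p);cr=M.T@CM
print(K)
for n,q,pos,u in(("w2",[-.078,.918,.051,.384],[.3481,.0748,.3305],(332,124)),("w3",[-.079,.921,.05,.377],[.4607,.1218,.2026],(311,147)),("w5",[-.083,.919,.058,.38],[.5213,.078,.14],(461,184)),("w7",[-.079,.921,.051,.377],[.5146,.0709,.1423],(470,187))):
    m=R.from_quat(q).as_matrix();c=np.array(pos)+m@ct;d=m@cr@np.linalg.inv(K)@[*u,1];print(n,c+d*(.137-c[2])/d[2])
i=cv2.imread("pics/wa.png")
for o in bot.outline_of("socket","wrist")[:2]:
    v,u=np.nonzero(o["pixels"]);print(o["conf"],o["rect"],u.mean(),v.mean())
u,v=proj("wrist",[.4595,.116,.137]).astype(int);print(u,v)
c=cv2.cvtColor(i[v-18:v+19,u-22:u+23],cv2.COLOR_BGR2GRAY);print("\n".join("".join(" .:-=+*#%@"[min(9,x*10//256)] for x in r) for r in c))
E
```

```text
[[336.5 129.5  28.6]
 [371.5 145.5  23. ]]
0.4 [330.3532 184.8441]
0.45 [324.8903 182.8183]
0.5 [319.5803 180.5824]
0.55 [314.442  178.1473]
0.6 [309.4932 175.5248]
t 13.77 p [0.412  0.0536 0.2525] z [ 0.6932  0.1528 -0.7043] y [-0.183   0.9826  0.033 ] f [ 0.9634  0.5931 -0.3813] w 0.0513 0.0 q [ 0.0407 -0.4793 -0.8815  0.3871  0.1248 -0.0783]
[[294.6757   0.     319.7038]
 [  0.     294.6757 195.9804]
 [  0.       0.       1.    ]]
w2 [0.4581 0.1164 0.137 ]
w3 [0.4583 0.1182 0.137 ]
w5 [0.456  0.1137 0.137 ]
w7 [0.4545 0.1148 0.137 ]
0.63 [356.7, 94.8, 55.1, 60.9] 378.58627548483344 128.20338140228742
376 146<stdin>:11: RuntimeWarning: overflow encountered in scalar multiply
Traceback (most recent call last):
OverflowError: Python integer 256 out of bounds for uint8
```

```bash
cat > asc.py <<'E'
from h import *
def asc(f,u,v,hw=24,hh=18,s=1.0):
    g=cv2.cvtColor(cv2.imread(f),cv2.COLOR_BGR2GRAY)
    g=cv2.getRectSubPix(cv2.GaussianBlur(g,(3,3),0) if s>1.5 else g,(int(2*hw*s),int(2*hh*s)),(float(u),float(v)))
    g=cv2.resize(g,(2*hw,2*hh),interpolation=cv2.INTER_AREA).astype(int)
    print("center",u,v,"step",s)
    for k,r in enumerate(g): print("%4d "%(v+(k-hh)*s)+"".join(" .:-=+*#%@"[min(9,x*10//256)] for x in r))
E
python3 -c "
from asc import *
asc('pics/wa.png',376,146,30,26)"
```

```text
center 376 146 step 1.0
 120 ####*+==+*%%%%*+++++++++=======================++-:::--=====
 121 #***====+*%%%#*++++++++++======================+=-:::--=====
 122 **++====+*#%%#+++++++++++========================:::--======
 123 ++=====+++*##*+++++++++++========================-::--======
 124 --====+++++**++++++++++++========================-::-=======
 125 --====+++++++++++++++++++========================-:--=======
 126 -====++++++++++++++++++++++======================---========
 127 ====+++++**+++++++++++++##+==++++=================--========
 128 ====+++++*#*+++++++++++*#*++=+##***+++============--========
 129 ===+++++*##*+++++++++++++****##%%%###***+++=================
 130 ==+++++++**+++++++++++**+*#%%%%##%%%%%####***++=============
 131 ==+++++++===+++++++++*####%%%%%%%%%%####%%%###*+=+++=======+
 132 =+++++++=--=+++++++++#%%%#%%%%%%%%%%%%%%#%###%#*++**+====+++
 133 =++++++=---=++++++++#%%%##*****##%%%%%%%%%%%%%##***#*+===+++
 134 ++++++=----=+++++++*%%%%#*+===+++***###%%%%%%%%%%%###*+===++
 135 ++++++=----=+++++++#%%%##*+======++++****#%%%%%%%%%%##*+===+
 136 +++++=-----=+++
[... 1655 characters left out ...]
==================+==------------------=
 162 %##***+++========================+++**#*=------------------=
 163 %%%%%%##****++++++++==++++++++*****#%%%*=------------------=
 164 %%%%%%%%%%%%%######****###**##%%%%%%%%%*=-------------------
 165 %%%%%%%%%%%%%%%%%%%%%%%%%%%%%%%%%%%%%%#+--------------------
 166 +*##%%%%%%%%%%%%%%%%%%%%%%%%%%%%%%%##*+=--------------------
 167 -==+++*##%%%%%%%%%%%%%%%%%%%%%##**++===---------------------
 168 ------==+++++****######*****+++===--------------------------
 169 -------------===============--------------------------------
 170 ------------------------------------------------------------
 171 ------------------------------------------------------------
```

>>> move_arm --pt "0.8 0 0 0 0 7 0" --pt "0.8 0 0 0 0 7 0" --pt "0.8 0 0 0 0 7 0" --pt "0.8 0 0 0 0 7 0" --pt "0.8 0 0 0 0 7 0" --pt "0.8 0 0 0 0 7 0" --pt "0.8 0 0 -20 0 2 0" --pt "0.8 0 0 -20 0 0 0" --pt "0.8 0 0 0 0 0 0"

```text
clock: 14.57
eef_pos: [0.4136, 0.0528, 0.29]
tool_rot: [-0.092, 0.996, 0.018, 0.006]
ft_force: [0.9, 0.3, -0.1]
grip_width: 0.0679
grasp_force: 0.0
```

```bash
python3 look.py wb socket knob; python3 -c "
from asc import *
print(cal('wrist')[1],cal('wrist')[2][:,2]);u,v=proj('wrist',[.457,.116,.137]);print(u,v);asc('pics/wb.png',int(u),int(v),36,26)"
```

```text
t 14.57 p [0.4136 0.0528 0.29  ] z [ 0.0084  0.0359 -0.9993] y [-0.184   0.9823  0.0338] f [ 0.8675  0.2767 -0.0745] w 0.0679 0.0 q [ 0.1022  0.0475 -0.0926  1.4186  0.0349 -0.0826]
socket 0.98 [350.2, 208.2, 38.9, 44.4] 366.4 230.7
knob 0.63 [305.6, 239.8, 45.4, 55.6] 324.7 274.5
[0.3457 0.0356 0.4211] [ 0.2606  0.0818 -0.962 ]
366.3541386603945 236.0587683840558
center 366 236 step 1.0
 210 #######*+=====-::::::-=================+*###############################
 211 ########*=====-:::::-========------=====+*#############################%
 212 #########+====-::::-=======----------====+##############################
 213 #########*+====-::-========-----------====*#########%%%%%%%%%%##########
 214 ##########*++==-::-========------------===+*############################
 215 ############*+=-:-==========------------===*######+=-------===*#########
 216 ##############*=--==========------------===+#####*=:.:::...:::-*########
 217 ###############*+============--------------=*####*-:-----===---=*#######
 218 ################*============---------------=+*#%*--===+**##*+==+#######
 219 ##
[... 2646 characters left out ...]
253 ********+=----===+++*##%%%###################*===*#%#==*#*:.............
 254 *******+=----===+++*##%%%%#*+++++++++++******+==+*#%*=-=**: ............
 255 ******+=----===+++*##%%%%%#*+=====-----=***#*+-=+#%%*-:-+=: ............
 256 *****+=----===++++*%#######***==-------=+**##+--+###+-:-=-. ............
 257 ****+=----===++++**#######**##+=--------===+*+-:=+++-::-=:..............
 258 ***+=----===++++************%#*==----------=**-::--:::--=:..............
 259 **+=----===++++************#%%*+=---------==+*=-::::::-==:..............
 260 *+=----===+++++************####+=---------==**==-:::::-==:..............
 261 +=----===+++++*****************+==--------=+**+==-::::-==:..............
```

```bash
python3 - <<'E'
from h import *
o,p,M=pose();K,cp,CM=cal("wrist");ct=M.T@(cp-p);cr=M.T@CM
def at(q,pos,u,z):
    m=R.from_quat(q).as_matrix();c=np.array(pos)+m@ct;d=m@cr@np.linalg.inv(K)@[*u,1];return (c+d*(z-c[2])/d[2])
qa=R.from_matrix(np.c_[np.cross([-.183,.9826,.033],[.6932,.1528,-.7043]),[-.183,.9826,.033],[.6932,.1528,-.7043]]).as_quat()
A=[at(qa,[.412,.0536,.2525],u,.137) for u in((371,128.5),(393,132),(385,154),(358,149))]
B=[at(bot.get_obs()["tool_rot"],p,u,.137) for u in((361,220),(383,227.5),(373,248.5),(351,241))]
for S in(A,B):
    S=np.array(S)[:,:2];print(S,S.mean(0),np.linalg.norm(S-np.roll(S,-1,0),axis=1))
# key outlines from both fixed cameras: shaft/handle at top
def T(a,b): return (370+a/7,195+b/7)
e1=atz("top",*T(240,78),.162);e2=atz("top",*T(297,292),.162);print(e1,e2,(e1+e2)/2,np.linalg.norm(e1-e2),np.degrees(np.arctan2(*(e1-e2)[1::-1])))
print("shaft@block",atz("top",*T(200,232),.045),"block",[atz("top",*T(*c),.045)[:2] for c in((98,178),(222,142),(275,300),(135,330))])
E
```

```text
[[0.4413 0.105 ]
 [0.4426 0.1244]
 [0.4714 0.1288]
 [0.468  0.1022]] [0.4559 0.1151] [0.0195 0.0291 0.0268 0.0268]
[[0.4405 0.1065]
 [0.4447 0.131 ]
 [0.4697 0.1262]
 [0.4652 0.1013]] [0.455  0.1162] [0.0249 0.0255 0.0254 0.0253]
[ 0.4705 -0.2033  0.162 ] [ 0.4051 -0.2199  0.162 ] [ 0.4378 -0.2116  0.162 ] 0.06753301635314689 14.271012574852051
shaft@block [ 0.4379 -0.214   0.045 ] block [array([ 0.4557, -0.179 ]), array([ 0.4694, -0.2219]), array([ 0.4152, -0.2396]), array([ 0.4037, -0.1915])]
```

The socket is at (0.455,0.116), and its collar fits a 25 mm square with flats at about -11°. The key is at (0.4375,-0.211) with yaw about 14.5°. I'll go over the key.

```bash
cat > goal.py <<'E'
from h import *
import sys
# handle yaw deg, target x y z (m)
a,x,y,z=map(float,sys.argv[1:5]);t=np.radians(a+90)
o,p,M=pose();yy=np.array([np.cos(t),np.sin(t),0]);zz=np.array([0,0,-1.]);G=np.c_[np.cross(yy,zz),yy,zz]
print("t",round(o["clock"],2),"p",p,"rot deg",np.degrees(R.from_matrix(M.T@G).as_rotvec()),"shift in goal frame mm",G.T@(np.array([x,y,z])-p)*1e3,"f",np.array(o["ft_force"]),o["grip_width"],o["grasp_force"],"tq",np.array(o["ft_torque"]))
E
python3 goal.py 14.5 .4375 -.211 .25
```

```text
t 14.72 p [0.4104 0.0524 0.288 ] rot deg [ 1.9283  0.7621 -3.9213] shift in goal frame mm [  39.7255 -261.7477   37.9747] f [ 0.0434  0.265  -0.7245] 0.0683081659137335 0.0 tq [-0.035   0.0801 -0.023 ]
```

>>> move_arm --pt "0.8 0 0 0 1.9 0.8 -3.9" --pt "0.8 5 -32 0 0 0 0" --pt "0.8 5 -32 0 0 0 0" --pt "0.8 5 -32 0 0 0 0" --pt "0.8 5 -32 0 0 0 0" --pt "0.8 5 -32 0 0 0 0" --pt "0.8 5 -32 0 0 0 0" --pt "0.8 5 -35 10 0 0 0" --pt "0.8 5 -35 10 0 0 0" --pt "0.6 0 0 10 0 0 0"

```text
clock: 15.55
eef_pos: [0.4369, -0.2165, 0.2577]
tool_rot: [-0.123, 0.992, -0.001, 0.001]
ft_force: [0.2, -0.3, -0.5]
grip_width: 0.0577
grasp_force: 0.0
```

```bash
python3 goal.py 14.5 .4375 -.211 .25; python3 look.py wc key_grip key_block; python3 -c "
from asc import *
print([proj('wrist',[.4375+s*.035,-.211+s*.009,.162]).round(1) for s in(-1,0,1)]);u,v=proj('wrist',[.4375,-.211,.162]);asc('pics/wc.png',int(u),int(v),48,30,2)"
```

```text
t 15.55 p [ 0.4369 -0.2165  0.2577] rot deg [-0.098   0.0735 -0.3871] shift in goal frame mm [-1.9669  5.1424  7.7442] f [ 0.2008 -0.2537 -0.5048] 0.057656588192570656 0.0 tq [-0.0191  0.0069 -0.0215]
t 15.55 p [ 0.4369 -0.2165  0.2577] z [ 0.0017 -0.0013 -1.    ] y [-0.2438  0.9698 -0.0017] f [ 0.2008 -0.2537 -0.5048] w 0.0577 0.0 q [-0.4598  0.2069  0.0098  1.3715 -0.0005 -0.7061]
key_grip 0.94 [310.9, 160.2, 24.6, 84.5] 323.6 199.6
key_grip 0.56 [465.8, 213.5, 173.8, 171.7] 566.1 276.7
key_block 0.86 [299.3, 148.8, 47.2, 47.8] 322.6 170.0
[array([318.9, 157.8]), array([319. , 202.3]), array([319. , 243.4])]
center 318 202 step 2
 142 +++++##*++++++++==============++=--=============+*=====++=======================================
 144 +++++##++++++++==================--=============*+===+=+*==================--===================
 146 +++++=+=++++======================-==-==========++===++++==================---==--==-===========
 148 +++*+--=++=++==================+===---==+=====-=+=-=+++++=---========+======---------===========
 150 *****+--=+=++==================+====---===-----
[... 4959 characters left out ...]
-----.      =*###**********##***==+******************+==---=----==+*+:......:-----:....=
 250 *+:...:-----:.      -******************==+********************++========+***+:.......------....-
 252 +-...:------.       -*****************==+************************+++++******+:.......:------....
 254 -:...:-----:.       -****************+=+*********+++************************+:........:-----:...
 256 :::::------.        -**********#****+==+***********+************************+:.........------:..
 258 ....------:.        :+*************+==**************************************+:.........:-----:..
 260 ...:-----:.         :+********##***==+**************************************+...........------..
```

>>> move_arm --pt "0.6 -2.5 7.5 0 0 0 -2" --pt "0.5 0 0 30 0 0 0" --pt "0.5 0 0 30 0 0 0" --pt "0.5 0 0 10 0 0 0" --pt "0.5 0 0 0 0 0 0"

```text
clock: 16.12
eef_pos: [0.4362, -0.2012, 0.1881]
tool_rot: [-0.145, 0.989, 0.002, -0.001]
ft_force: [0.2, -0.3, 1.4]
grip_width: 0.0431
grasp_force: 0.0
```

```bash
python3 goal.py 16 .4375 -.2085 .141; python3 look.py wd key_grip; python3 -c "
from asc import *
print([proj('wrist',[.4375+s*.0345,-.2085+s*.010,.162]).round(1) for s in(-1,0,1)]);u,v=proj('wrist',[.4375,-.2085,.162]);asc('pics/wd.png',int(u),int(v),44,26,3)"
```

```text
t 16.12 p [ 0.4362 -0.2012  0.1881] rot deg [ 0.214  -0.0696  0.6399] shift in goal frame mm [ 0.7702 -7.3693 47.0972] f [ 0.1843 -0.2588  1.4028] 0.043121220381468935 0.0 tq [ 0.0446  0.0113 -0.0113]
t 16.12 p [ 0.4362 -0.2012  0.1881] z [-0.0022  0.0032 -1.    ] y [-0.2864  0.9581  0.0037] f [ 0.1843 -0.2588  1.4028] w 0.0431 0.0 q [-0.4334  0.2341 -0.1399  1.2002  0.002  -0.7238]
key_grip 0.75 [284.7, 171.6, 32.1, 112.6] 300.6 224.9
[array([310.9, 166.1]), array([310.9, 226.5]), array([310.9, 280.6])]
center 310 226 step 3
 148 ++****+--=+++++++===++=++===+=============*===++*+======================================
 151 **###**-:=++++++====++====++++=====+======+===++*=======================================
 154 ######*+:-+++++++=====++=++=+++===-=------==-====---=======+=====-==--==================
 157 #******+:-+++++++++======+++++++=+++++++++==========================--==================
 160 ********-:=+++++++++=++===+++++++#%%%%%%%%%%%%%%#####+==================================
 163 ****#***=:=+++++++=====++=+++++++#%%%%%%%%%%%%%%%%%%#+============-=====================
 166
[... 3619 characters left out ...]
****************:..--...................:.
 283 ............................-. .+*****+=--=+******************-..--.....................
 286 ............................-. :******************************=..-:.....................
 289 ............................-. -******************************+..-:.....................
 292 ............................-: =******************************+:.-:.....................
 295 ...........::...............-:.=+*+****************************-.-:..............:::....
 298 .....:::::--:...............-::---=++********+***************++-.-...............:-----:
 301 ...::----:--:...............::-**+=---=++++++++++***********+=::.-...............:------
```

I had mixed poses, because the arm was still settling when those pictures were taken. I'll measure again now that it is at rest.

```bash
python3 - <<'E'
from asc import *
o,p,M=pose();c=cal("wrist");i=bot.camera("wrist");cv2.imwrite("pics/we.png",i)
print(p,"yaw",np.degrees(np.arctan2(M[1,1],M[0,1]))-90)
m=(i.max(2)<70).astype(np.uint8)
K,cp,CM=c
pts=[]
for v in range(175,278,6):
    r=m[v,270:345];x=np.nonzero(r)[0]
    if len(x)>8: pts.append((270+(x[0]+x[-1])/2,v,x[-1]-x[0]))
print(np.array(pts).round(0).tolist())
for u,v,w in pts[::4]:
    d=CM@np.linalg.inv(K)@[u,v,1];print(cp+d*(.162-cp[2])/d[2],w)
print(pose()[1])
for q in("key_grip","key_block"):
    for o in bot.outline_of(q,"wrist")[:1]:
        v,u=np.nonzero(o["pixels"]);print(q,o["rect"],u.mean(),v.mean())
E
```

```text
[ 0.4384 -0.2028  0.1912] yaw 16.57870403802012
[[306.0, 175.0, 23.0], [304.0, 181.0, 25.0], [298.0, 187.0, 37.0], [304.0, 193.0, 25.0], [304.0, 199.0, 25.0], [318.0, 205.0, 50.0], [304.0, 211.0, 25.0], [304.0, 217.0, 26.0], [304.0, 223.0, 25.0], [307.0, 229.0, 74.0], [302.0, 235.0, 61.0], [299.0, 241.0, 58.0], [293.0, 247.0, 46.0], [293.0, 253.0, 46.0], [293.0, 259.0, 46.0], [293.0, 265.0, 46.0], [292.0, 271.0, 45.0], [291.0, 277.0, 42.0]]
[ 0.4087 -0.22    0.162 ] 23
[ 0.4224 -0.2167  0.162 ] 25
[ 0.4365 -0.2127  0.162 ] 25
[ 0.4532 -0.2152  0.162 ] 46
[ 0.4688 -0.2112  0.162 ] 45
[ 0.439  -0.2033  0.1919]
key_grip [287.0, 165.3, 35.0, 114.1] 304.3507313829787 220.56549202127658
key_block [284.4, 149.0, 58.0, 62.7] 313.00657585720995 176.42790042273367
```

>>> move_arm --pt "0.5 3 -8.5 0 0 0 2" --pt "0.5 0 0 10 0 0 0" --pt "0.5 0 0 15 0 0 0" --pt "0.5 0 0 15 0 0 0" --pt "0.5 0 0 7 0 0 0" --pt "0.5 0 0 0 0 0 0" --pt "0.5 0 0 0 0 0 0" --pt "0.5 0 0 0 0 0 0"

```text
clock: 17.03
eef_pos: [0.438, -0.2128, 0.1437]
tool_rot: [-0.126, 0.992, -0.0, 0.002]
ft_force: [-0.7, 0.7, -0.6]
grip_width: 0.0427
grasp_force: 0.0
```

```bash
python3 goal.py 14.5 .4378 -.212 .142
```

```text
t 17.03 p [ 0.438  -0.2128  0.1437] rot deg [-0.0342  0.2057 -0.0555] shift in goal frame mm [0.0179 0.8693 1.7003] f [-0.6917  0.7334 -0.5693] 0.04265140581145402 0.0 tq [ 0.0017 -0.0055  0.0251]
```

Well aligned. I'll close the fingers.

>>> move_arm --pt "0.3 0 1 2 0 0 0" --pt "0.1 0 0 0 0 0 0" --pt "0 0 0 0 0 0 0" --pt "0 0 0 0 0 0 0" --pt "0 0 0 0 0 0 0" --pt "0 0 0 0 0 0 0"

```text
clock: 17.53
eef_pos: [0.4378, -0.2117, 0.1417]
tool_rot: [-0.126, 0.992, -0.0, 0.002]
ft_force: [0.3, 0.3, 3.6]
grip_width: 0.0146
grasp_force: 58.9
```

```bash
python3 goal.py 14.5 .4378 -.212 .142
```

```text
t 17.53 p [ 0.4378 -0.2117  0.1417] rot deg [-0.0505  0.2157 -0.0378] shift in goal frame mm [ 0.0449 -0.2524 -0.3094] f [0.2515 0.2731 3.5941] 0.01462194782969472 58.92191827297211 tq [-0.0654  0.0534 -0.012 ]
```

>>> move_arm --pt "0 0 0 -10 0 0 0" --pt "0 0 0 -15 0 0 0" --pt "0 0 0 -20 0 0 0" --pt "0 0 0 -20 0 0 0" --pt "0 0 0 -30 0 0 0" --pt "0 0 0 -30 0 0 0" --pt "0 0 0 -30 0 0 0" --pt "0 0 0 -20 0 0 0" --pt "0 0 0 -10 0 0 0"

```text
clock: 18.28
eef_pos: [0.4374, -0.2118, 0.3298]
tool_rot: [-0.126, 0.992, -0.001, 0.003]
ft_force: [0.9, -0.7, -2.3]
grip_width: 0.0153
grasp_force: 59.1
```

```bash
python3 goal.py 14.5 .43 .03 .326; python3 goal.py -11 .43 .03 .326
```

```text
t 18.28 p [ 0.4374 -0.2118  0.3298] rot deg [-0.1511  0.3596 -0.0362] shift in goal frame mm [-53.3965 235.9668   3.7827] f [ 0.9118 -0.6767 -2.2525] 0.015265399880536946 59.06773030757904 tq [-0.0481 -0.0095 -0.0218]
t 18.28 p [ 0.4374 -0.2118  0.3298] rot deg [-0.0686  0.3873 25.4637] shift in goal frame mm [ 53.3914 235.968    3.7827] f [ 0.9118 -0.6767 -2.2525] 0.015265399880536946 59.06773030757904 tq [-0.0481 -0.0095 -0.0218]
```

>>> move_arm --pt "0 -6 25 0 0 0 0" --pt "0 -7 30 0 0 0 0" --pt "0 -7 30 0 0 0 0" --pt "0 -7 30 0 0 0 0" --pt "0 -7 30 0 0 0 0" --pt "0 -7 30 0 0 0 0" --pt "0 -6 30 0 0 0 0" --pt "0 -6 30 0 0 0 0"

```text
clock: 18.95
eef_pos: [0.4286, 0.0306, 0.3265]
tool_rot: [-0.126, 0.992, 0.0, 0.001]
ft_force: [0.2, 0.1, -1.5]
grip_width: 0.0148
grasp_force: 59.1
```

>>> move_arm --pt "0 0 0 0 0 0 6.4" --pt "0 0 0 0 0 0 6.4" --pt "0 0 0 0 0 0 6.4" --pt "0 0 0 0 0 0 6.3" --pt "0 0 0 0 0 0 0" --pt "0 0 0 0 0 0 0" --pt "0 0 0 0 0 0 0" --pt "0 0 0 0 0 0 0"

```text
clock: 19.62
eef_pos: [0.4293, 0.0291, 0.3263]
tool_rot: [0.096, 0.995, 0.001, 0.001]
ft_force: [-0.4, -1.2, -1.2]
grip_width: 0.0152
grasp_force: 59.3
```

```bash
python3 goal.py -11 .4575 .116 .326; python3 - <<'E'
from asc import *
o,p,M=pose();c=cal("wrist");i=bot.camera("wrist");cv2.imwrite("pics/wf.png",i);print(p,pose()[1])
K,cp,CM=c;x=K@(CM.T@(np.array([.4575,.116,.137])-cp));u,v=x[:2]/x[2];print(u,v,x[2])
np.savez("wf.npz",K=K,p=cp,M=CM)
for q in("socket","key_tip","key_grip"):
    for o in bot.outline_of(q,"wrist")[:1]: print(q,o["conf"],o["rect"])
asc("pics/wf.png",int(u),int(v),36,28,1)
E
```

```text
t 19.62 p [0.4293 0.0291 0.3263] rot deg [0.0711 0.1244 0.0378] shift in goal frame mm [-11.0532  90.7235   0.3012] f [-0.4091 -1.1597 -1.224 ] 0.015178060967489786 59.32159960269928 tq [0.054  0.0165 0.0164]
[0.4293 0.0291 0.3263] [0.4294 0.029  0.3263]
399.88140886162756 186.49972974753737 0.3320276868019421
socket 0.74 [384.2, 169.6, 55.6, 38.3]
key_tip 0.65 [298.7, 183.4, 40.2, 142.9]
key_grip 0.75 [299.8, 187.9, 37.5, 139.6]
center 399 186 step 1
 158 %%%%%#*+====================+*####%%%#############%%%%%%%%%%##%#########
 159 %##%##+======================+*#%%%############%%%%%%%%###%############%
 160 ###%#+========================+*##############%%########%###########%%%%
 161 ##%#*==========--:::::--=======+##################################%%%%%%
 162 %%%#+========-::.......:--=====+*##################################%%%%#
 163 #%#*=======--::.........::-=====*#######################################
 164 #%#+=======-:.............:--===+*######################################
 165 ##*=======-::::.............:-===*##########################%###########
 166 %#+=======-::::
[... 3023 characters left out ...]
205 ###########################+====++*#*+++***##########%%#+==*#%#+--====++
 206 ###########################+-=*####%#***############%%%#+==+#%%*-:-=====
 207 ##########################*==+#%%%%%##*###########%%%%##+==+#%%*-:-=====
 208 ##########################+--+%%%%%%%#####%##%%%%%%####*+==+###+-:-=====
 209 #########################*+--+###%%%%###%#%%%%%%####*****+=+*+=-::-=====
 210 ##########################*=-=+*##%%%##%%%%%%###*+++++****=--::::::-====
 211 ##########################+=-==+*##%%###%####*++=--=++****+-:::::::-====
 212 #########################*=--==++*#%%%####*+++=-----=+*##**=-::::::-====
 213 #########################+--==+++*#%%%#*++=====------=++++**---::::-====
```

The socket collar is centred at about (401.5,188), with flats aligned to the present tool yaw of -11°. I'll refine it and check the key tip in the hand.

```bash
python3 - <<'E'
from asc import *
d=np.load("wf.npz");K,cp,CM=d["K"],d["p"],d["M"]
def w(u,v,z):
    r=CM@np.linalg.inv(K)@[u,v,1];return cp+r*(z-cp[2])/r[2]
print("socket",w(401.5,188,.137),[w(*c,.137)[:2].round(4) for c in((389.5,177.5),(414,176),(414,198),(389.5,199.5))])
def pr(X):
    x=K@(CM.T@(np.array(X)-cp));return x[:2]/x[2]
p=np.array([.4293,.0291,.3263]);print("tip pred",pr(p-[0,0,.136]),"mid",pr(p-[0,0,.08]), "grip", pr(p+[0,0,.007]))
asc("pics/wf.png",320,200,34,22,1)
E
```

```text
socket [0.4596 0.1176 0.137 ] [array([0.445 , 0.1059]), array([0.4485, 0.1329]), array([0.474 , 0.1302]), array([0.4704, 0.1025])]
tip pred [319.4109 188.0443] mid [319.4246 205.4427] grip [319.4669 259.2055]
center 320 200 step 1
 178 ***+===--===----============-=*%%%*+=====+#%%%%%####################
 179 ****++===---==-----==========-+#%%#+=====+#%%#####%%%%##############
 180 +++++**++=---------=====--==---*%%#*====+*#%###%%%%#################
 181 =++=++***+=---====---==------::+#%#*++=+*#%%%%%%%###################
 182 +====+++**+=----=------------==+#%%##***#%%%%%###############%%%####
 183 +======+++*+=----------====+++++*%%%####%%%##############%%%%#######
 184 ++=======++*+=-----====+++++++++*#######%############%%%%%##########
 185 ++========++++====+++++++*+======+====+*#%#######%%%%%%%############
 186 +==========++*+=++++******+------------+#%#####%%%%%%###############
 187 +============++=+*********+----------::+%%%%%%%%%%##################
 188 =============+*++********+=-:..........=#%%%%%%#####################
 189 =============+*++*****+++=-.           :+*###%####
[... 1686 characters left out ...]
:::............. :+###############
 213 +++***++++++++=:....::::---------:::::............ :*###############
 214 ++**++++++++++=:....::::----=-----::::............ :*###############
 215 ++++++++++++++=:....::::----=-----::::............ :*###############
 216 ++++++++++++++=:.....:::----------::::............ :*###############
 217 ++++++++++++++=:.....:::----------::::............ :*###############
 218 +++++++++++++++:.....:::----------::::............ :*###############
 219 ++++++++++++++=:.....:::----------::::............ :*###############
 220 +++++++++++++++:.....::::---------::::............ :*###############
 221 +++++++++++++++:.....::::---------::::............ :*###############
```

>>> move_arm --pt "0 -2 18 0 0 0 0" --pt "0 -3 25 0 0 0 0" --pt "0 -3 25 0 0 0 0" --pt "0 -2 15 0 0 0 0" --pt "0 -1 10 0 0 0 0" --pt "0 0 0 15 0 0 0" --pt "0 0 0 15 0 0 0" --pt "0 0 0 13 0 0 0" --pt "0 0 0 0 0 0 0" --pt "0 0 0 0 0 0 0"

```text
clock: 20.65
eef_pos: [0.4576, 0.118, 0.283]
tool_rot: [0.096, 0.995, 0.0, 0.0]
ft_force: [-0.5, -0.3, -1.8]
grip_width: 0.0147
grasp_force: 59.3
```

>>> move_arm --pt "0 0 0 0 0 0 0" --pt "0 0 0 0 0 0 0"

```text
clock: 20.82
eef_pos: [0.4588, 0.1183, 0.2846]
tool_rot: [0.096, 0.995, 0.001, 0.002]
ft_force: [-0.2, -0.3, -0.9]
grip_width: 0.015
grasp_force: 59.3
```

```bash
python3 goal.py -11 .458 .118 .280; python3 - <<'E'
from asc import *
o,p,M=pose();K,cp,CM=cal("wrist");i=bot.camera("wrist");cv2.imwrite("pics/wg.png",i)
def pr(X):
    x=K@(CM.T@(np.array(X)-cp));return x[:2]/x[2]
print("tip pred",pr(p-[0,0,.136]),"socket",pr([.4596,.1176,.137]),"knob",pr([.5018,.0766,.139]))
asc("pics/wg.png",320,182,44,26,1)
E
```

```text
t 20.82 p [0.4588 0.1183 0.2846] rot deg [ 0.1179  0.2449 -0.0528] shift in goal frame mm [ 0.7071 -0.436   4.5569] f [-0.193  -0.343  -0.9351] 0.01496901645980115 59.27757382392883 tq [-0.0537  0.0384 -0.0095]
tip pred [319.2426 187.7983] socket [318.7047 185.938 ] knob [287.1607 233.5484]
center 320 182 step 1
 156 ======--=++*###%%%%%%%%%%%%%#*==========--::::--=========+#%%######%%%%%%%%%%%%%%%%%%%%%
 157 ====-==+*###%%%%%%%%%%%%%%%%#+========-:::....::-=========*######%%%%%%%%%%%%%%%%%%%%%%%
 158 --==++###%%%%%%%%%%%%%%%%%%#*=======--:.........::-=======+####%%%%%%%%%%%%%%%%%%%%%%%%%
 159 =++*##%%%%%%%%%%%%%%%%%%%%%*+======-::............:-======+*#%%%%%%%%%%%%%%%%%%%%%%%%%%%
 160 *##%%%%%%%%%%%%%%%%%%%%%%%#+======-::..............:-======+#%%%%%%%%%%%%%%%%%%%#%%%%%%%
 161 #%%%%%%%%%%%%%%%%%%%%%%%%%#+======-:.....::::.......:-=====+*#%%%#%%%%%%%%%%%#%%%%%%%%%%
 162 %%%%%%%%%%%%%%%%%%%%%%%%%%#+=====-::..:::------::....-======*#%%%%%%%%%%%%###%%%%%%%%%%%
 163 %%%%%%%%%%%%%%%%%%%%%%%%%%*+=====-:::---========--::.:-=====*#%%%%%%%%######%%%%%%%%%%%%
 164 %%%%%%%%%%%%%%%%%%%%%%%%%#*+=
[... 3401 characters left out ...]
......       .=#+==+++#%%%###****##%%%##%%
 201 %%%%%#####%%%%%%%#######%#+.  .........................     -*++*#*+*###*******#####%##%
 202 %%%####%%%%%%%##########%#=. ............................   :+*#%##+********########%%%%
 203 %####%%%%%%#############%*-. .............................  :+#%##*++****#####%%%#####%#
 204 #%%%%%%%################%*-...............................  .=*****+**#####%%%%%%%###%%#
 205 %%%%%####################*: ........:::....................  :++***#####%%%%%%%%%%###%%#
 206 %%#######################+: ....::::::::...................  -**#####%%%%%%%%%%%%%%##%%#
 207 #########################=......:::::::::..................  :*###%%%%%%%%%%%%%%%%%##%%%
```

The tip is laterally centred over the funnel and about 1.5 mm too far forward. I'll correct that and lower it, watching the force.

>>> move_arm --pt "0 1.5 0 5 0 0 0" --pt "0 0 0 5 0 0 0" --pt "0 0 0 4 0 0 0" --pt "0 0 0 3 0 0 0" --pt "0 0 0 0 0 0 0"

```text
clock: 21.28
eef_pos: [0.4569, 0.1187, 0.2662]
tool_rot: [0.096, 0.995, 0.001, 0.001]
ft_force: [0.7, -0.2, -0.2]
grip_width: 0.0153
grasp_force: 59.5
```

>>> move_arm --pt "0 0 0 2 0 0 0" --pt "0 0 0 2 0 0 0" --pt "0 0 0 0 0 0 0"

```text
clock: 21.53
eef_pos: [0.4569, 0.1187, 0.2619]
tool_rot: [0.096, 0.995, 0.001, 0.001]
ft_force: [1.3, 0.4, -2.5]
grip_width: 0.0149
grasp_force: 59.3
```

```bash
python3 goal.py -11 .458 .118 .246
```

```text
t 21.53 p [0.4569 0.1187 0.2619] rot deg [ 0.0763  0.1347 -0.0363] shift in goal frame mm [-1.2275 -0.5026 15.9482] f [ 1.309   0.3922 -2.4858] 0.014911181305615081 59.33388590812683 tq [ 0.1144 -0.4139  0.0182]
```

The tip is at about z = 0.126, below the mouth, with almost no force, so it has entered. I'll continue down.

>>> move_arm --pt "0 0 0 3 0 0 0" --pt "0 0 0 3 0 0 0" --pt "0 0 0 3 0 0 0" --pt "0 0 0 2 0 0 0" --pt "0 0 0 0 0 0 0"

```text
clock: 21.95
eef_pos: [0.4569, 0.1187, 0.2509]
tool_rot: [0.096, 0.995, 0.001, 0.001]
ft_force: [1.4, 1.0, -3.7]
grip_width: 0.0148
grasp_force: 59.2
```

>>> move_arm --pt "0 0 0 2 0 0 0" --pt "0 0 0 1 0 0 0" --pt "0 0 0 1 0 0 0" --pt "0 0 0 0 0 0 0"

```text
clock: 22.28
eef_pos: [0.4569, 0.1187, 0.2473]
tool_rot: [0.096, 0.995, 0.001, 0.001]
ft_force: [2.4, 0.8, -1.5]
grip_width: 0.0149
grasp_force: 59.5
```

```bash
python3 goal.py -11 .458 .118 .246
```

```text
t 22.28 p [0.4569 0.1187 0.2473] rot deg [ 0.0804  0.1468 -0.0377] shift in goal frame mm [-1.2365 -0.4747  1.3392] f [ 2.4276  0.7543 -1.5492] 0.014904827736393693 59.46966111660004 tq [ 0.2159 -0.5034  0.0421]
```

>>> move_arm --pt "0 -0.7 0 0 0 0 4" --pt "0 0 0 0 0 0 5" --pt "0 0 0 0 0 0 5" --pt "0 0 0 0 0 0 5" --pt "0 0 0 0 0 0 5" --pt "0 0 0 0 0 0 0"

```text
clock: 22.78
eef_pos: [0.4579, 0.1193, 0.2474]
tool_rot: [0.301, 0.953, 0.002, 0.001]
ft_force: [2.3, 2.3, -2.2]
grip_width: 0.0152
grasp_force: 59.2
```

```bash
python3 goal.py -35 .457 .118 .247
```

```text
t 22.78 p [0.4579 0.1193 0.2474] rot deg [ 0.2285  0.0726 -0.0937] shift in goal frame mm [-0.0058 -1.5642  0.3971] f [ 2.2987  2.2517 -2.2003] 0.015235017112382834 59.22844111919403 tq [ 0.8191 -0.7507  0.0057]
```

>>> move_arm --pt "0 0.1 0.3 0 0 0 5" --pt "0 0.1 0.3 0 0 0 5" --pt "0 0.1 0.3 0 0 0 5" --pt "0 0.1 0.3 0 0 0 5" --pt "0 0.1 0.3 0 0 0 5" --pt "0 0 0 0 0 0 0"

```text
clock: 23.28
eef_pos: [0.4586, 0.1201, 0.2474]
tool_rot: [0.5, 0.866, 0.001, 0.001]
ft_force: [2.4, 1.3, -3.3]
grip_width: 0.015
grasp_force: 59.3
```

```bash
python3 goal.py -60 .4587 .1205 .247
```

```text
t 23.28 p [0.4586 0.1201 0.2474] rot deg [0.2002 0.0435 0.0095] shift in goal frame mm [0.2828 0.263  0.4152] f [ 2.4152  1.3282 -3.2826] 0.015019007504023418 59.25711929798126 tq [ 0.4889 -0.8674  0.0091]
```

>>> move_arm --pt "0 0.1 0.3 0 0 0 4" --pt "0 0.1 0.3 0 0 0 4" --pt "0 0 0 0 0 0 3" --pt "0 0 0 0 0 0 0"

```text
clock: 23.62
eef_pos: [0.459, 0.1204, 0.2474]
tool_rot: [0.58, 0.815, 0.001, 0.001]
ft_force: [2.4, 0.3, -2.6]
grip_width: 0.0152
grasp_force: 59.4
```

```bash
python3 goal.py -71 .4589 .1208 .247;  python3 - <<'E'
from h import *
bot.camera("top");bot.camera("scene")
for n in("top","scene"):
  for q in("lock","key_grip","knob"):
    for o in bot.outline_of(q,n)[:1]: print(n,q,o["conf"],o["rect"])
E
```

```text
t 23.62 p [0.459  0.1204 0.2474] rot deg [0.1959 0.0345 0.1645] shift in goal frame mm [0.4256 0.0453 0.4392] f [ 2.4168  0.3499 -2.5533] 0.01523702594138324 59.35184061527252 tq [ 0.267  -0.9348  0.3442]
top key_grip 0.43 [252.9, 187.9, 16.8, 23.5]
top knob 0.53 [266.3, 187.2, 12.6, 4.5]
scene lock 0.59 [245.8, 221.9, 32.4, 21.8]
scene key_grip 0.81 [247.7, 171.2, 27.0, 53.1]
scene knob 0.62 [248.8, 212.9, 17.2, 45.5]
```

>>> move_arm --pt "0 0 0 0 0 0 3" --pt "0 0 0 0 0 0 3" --pt "0 0 0 0 0 0 0"

```text
clock: 24.27
eef_pos: [0.4589, 0.1204, 0.2474]
tool_rot: [0.623, 0.783, 0.001, 0.001]
ft_force: [4.5, 0.4, -3.7]
grip_width: 0.0151
grasp_force: 59.6
```

```bash
python3 goal.py -77 .4589 .1208 .247
```

```text
t 24.27 p [0.4589 0.1204 0.2474] rot deg [ 0.1876  0.0125 -0.007 ] shift in goal frame mm [0.4194 0.1028 0.4468] f [ 4.5304  0.3691 -3.7238] 0.015062825773102804 59.63234066963196 tq [ 0.2185 -1.2845  0.7068]
```

Torque is rising. I'll check the tongue angle in the scene and wrist images.

```bash
python3 - <<'E'
from asc import *
cv2.imwrite("pics/s2.png",bot.camera("scene"));cv2.imwrite("pics/wh.png",bot.camera("wrist"))
S=np.array([.4596,.118,.102])
for th in(0,30,40,45,50,55,60):
    a=np.radians(68.2-th);d=np.array([np.cos(a),np.sin(a),0])
    print(th,"scene",proj("scene",S+.05*d).round(1),proj("scene",S+.065*d).round(1),"wrist",proj("wrist",S+.03*d).round(1),proj("wrist",S+.065*d).round(1))
print("post",proj("scene",S),proj("wrist",S),"lever mid",proj("wrist",[.506,.1,.10]),"knob",proj("wrist",[.5018,.0766,.139]))
asc("pics/s2.png",252,232,32,24,1)
E
```

```text
0 scene [247.1 240.7] [240.3 242. ] wrist [336.9 163.8] [358.9 133.1]
30 scene [247.7 234.5] [241.3 233.9] wrist [347.1 176.1] [380.7 160.7]
40 scene [249.3 232.5] [243.4 231.4] wrist [348.8 181.1] [384.2 171.7]
45 scene [250.2 231.6] [244.7 230.2] wrist [349.3 183.6] [385.1 177.4]
50 scene [251.4 230.7] [246.1 229. ] wrist [349.6 186.2] [385.6 183.1]
55 scene [252.6 229.9] [247.8 227.9] wrist [349.7 188.8] [385.5 188.7]
60 scene [254.  229.1] [249.6 226.9] wrist [349.5 191.4] [384.9 194.3]
post [269.2585 236.4671] [318.937  188.9314] lever mid [359.7779 215.4687] knob [354.3405 252.5708]
center 252 232 step 1
 208 :-=+=-:::::::::::::::::::::::::::::::::::..:-==---:.:-===-:...::
 209 ::-==-:::::::::::::::::::::::::::::::::::..:-==---:..:::--:...::
 210 ::-==-:::::::::::::::::::::::::::::::----:.:-===---:..:::::....:
 211 :::---:::::::::::::::::::::::::::::::----:.:-===---:....:::.....
 212 :::::::::::::::::::::::::::::::::::::----:.:-===---:............
 213 :::::::::::::::::::::::::::::::::::::----:.:-===----::::::::::::
 214 ::::::::::::::::::::::::::::::::::::::--:----===--------:
[... 2177 characters left out ...]

 246 +****+====****+++=====-=+*#%%%#*+==--=*#+=-:.:::::::::.-*%%%%%%%
 247 %%%%#*+=--=++====-======*#%%#*++===--=**+=-:::::::::::.-+#%%%%%%
 248 %%%%#*+==--------=======+*##*+=====-=+++==-:::::::::::.:+#%%%%%%
 249 ####***+===============--=++===++=--=++===-:::::::::::.:+#%%%%%%
 250 **+++**===============-----=+***+=--====+++-::::::::::.:+#%%%%%%
 251 ++++**+=============---::::=*%%#*====-:-*##=::::::::::.:+#%%%%%%
 252 ****++=============--::::.:=*#%#*==--:.-*%#+::::::::::.:+#%%%%%%
 253 +++==============---:::::.:=+***=--::..:+%#+::::::::::.:=#%%%%%%
 254 ==----=========---:::::::.:-=++=-:::-=--+%#+::::::::::.:=#%%%%%%
 255 ==============--:::::::::.:-===-:::-**=-+##+:::::::::::.=#%%%%%%
```

```bash
python3 -c "
from asc import *
asc('pics/wh.png',360,192,48,24,1)"
```

```text
center 360 192 step 1
 168 ..................:=======*###########*=:.:-===+=-=**+*########*-:-==--+************************
 169 ...::-----::::....:-======+##########*++=-:-=====-=**+*########+::-==--+************************
 170 ::---====-----::...:======+##########*+**=--===++=+#*+*########+::===-=+************************
 171 -=============--::.:-=====+#########***##+--===+#++#*+*########+::===-=+************************
 172 ================--::-=====+*########***##+-====+#*+#*+*########+--===-=+******+*****************
 173 =============--===-:-=====+*########**###+-====*#***++*########=:-==--=+******+*****************
 174 ====------------===--=====+#########**##*=-====*#*++++########*-:-==--=+************************
 175 ==--------------==========+##########***+--===+*#+++=*########*-:===--+*************************
 176 -----------------=========*##########*=-::-===+*+====*########*::===--+*************************
 177 ------------=============+*##########*=..:-===+*=---=*########+::===-=+*************************
 178 ----------=+***+++=======+*##########*=:.:====+*=-===
[... 3117 characters left out ...]
...............  =##########################*=-==++++++=-+******************************
 210 :::::::::::::::........  -##########################*+-==++++++=-+******************************
 211 :::::::::::::::........  -###########################+===++++++==+******************************
 212 :::::::::::::::........  -###########################+===++++++==+******************************
 213 ::::::::::::::::.......  =###########################*===++++++==+******************************
 214 ::::::::::::::::....... .=###########################*===++++++==+******************************
 215 ::::::::::::::::....... .=###########################*===++++++==+******************************
```

The tongue lies along valve x at about 61°, so it is home against its stop. I'll ease the torque, then open.

>>> move_arm --pt "0 0 0 0 0 0 -3" --pt "0 0 0 0 0 0 -3" --pt "0 0 0 0.5 0 0 -3" --pt "0 0 0 0 0 0 0"

```text
clock: 24.7
eef_pos: [0.4588, 0.1204, 0.2474]
tool_rot: [0.559, 0.829, 0.001, 0.001]
ft_force: [2.8, 1.0, 0.3]
grip_width: 0.0151
grasp_force: 59.6
```

```bash
python3 goal.py -68 .4589 .1208 .247
```

```text
t 24.7 p [0.4588 0.1204 0.2474] rot deg [ 0.2051  0.0156 -0.012 ] shift in goal frame mm [0.3906 0.2172 0.4061] f [2.7514 1.0432 0.3194] 0.01514673798365645 59.5675528049469 tq [ 0.271  -1.0074  0.0465]
```

>>> move_arm --pt "0.1 0 0 0 0 0 0" --pt "0.3 0 0 0 0 0 0" --pt "0.5 0 0 0 0 0 0" --pt "0.6 0 0 0 0 0 0" --pt "0.6 0 0 0 0 0 0" --pt "0.6 0 0 0 0 0 0" --pt "0.6 0 0 0 0 0 0"

```text
clock: 25.28
eef_pos: [0.4583, 0.1203, 0.2468]
tool_rot: [0.56, 0.829, 0.001, 0.001]
ft_force: [-0.4, -0.7, -1.2]
grip_width: 0.0513
grasp_force: 0.0
```

```bash
python3 goal.py -68 .4589 .1208 .247; python3 look.py wi key_grip
```

```text
t 25.28 p [0.4583 0.1203 0.2468] rot deg [ 0.1154  0.0108 -0.046 ] shift in goal frame mm [ 0.2449  0.7049 -0.2183] f [-0.3516 -0.7282 -1.2025] 0.05132056667375906 0.0 tq [-0.0239  0.0655 -0.0372]
t 25.28 p [0.4583 0.1203 0.2468] z [ 0.0019  0.0006 -1.    ] y [0.9275 0.3739 0.002 ] f [-0.3516 -0.7282 -1.2025] w 0.0513 0.0 q [ 0.2567  0.184  -0.0474  1.3373  0.0001  1.4443]
key_grip 0.66 [296.4, 192.3, 45.8, 134.7] 321.0 257.6
```

>>> move_arm --pt "0.6 0 0 -10 0 0 0" --pt "0.6 0 0 -15 0 0 0" --pt "0.6 0 0 -20 0 0 0" --pt "0.6 0 0 -25 0 0 0" --pt "0.6 0 0 -20 0 0 0" --pt "0.6 0 0 0 0 0 0" --pt "0.6 25 -25 -5 0 0 0" --pt "0.6 25 -30 0 0 0 0" --pt "0.6 25 -30 0 0 0 0" --pt "0.6 0 0 0 0 0 0"

```text
clock: 26.22
eef_pos: [0.346, 0.1585, 0.3415]
tool_rot: [0.558, 0.83, 0.0, -0.001]
ft_force: [-0.4, -1.6, -0.3]
grip_width: 0.0513
grasp_force: 0.0
```

>>> move_arm --pt "0.6 0 -35 0 0 0 0" --pt "0.6 0 -35 0 0 0 0" --pt "0.6 0 0 0 0 0 0" --pt "0.6 0 0 0 0 0 0" --pt "0.6 0 0 0 0 0 0"

```text
clock: 26.63
eef_pos: [0.2871, 0.1321, 0.3416]
tool_rot: [0.56, 0.829, 0.002, 0.001]
ft_force: [-0.2, -0.9, -0.6]
grip_width: 0.0512
grasp_force: 0.0
```

```bash
python3 - <<'E'
from asc import *
st()
for n in("top","scene"):
  i=bot.camera(n);cv2.imwrite(f"pics/{n}3.png",i)
  for q in("lock","key_grip","knob","oiler"):
    for o in bot.outline_of(q,n)[:1]: print(n,q,round(o["conf"],2),o["rect"])
S=np.array([.4596,.118,.0])
x0=np.array([.510,.133,.154]);yv=np.array([-.1424,.99,0])
for a in(0,.45,.5,.55): print(a,proj("scene",x0+118e-3*(-np.sin(a)*yv+(np.cos(a)-1)*np.array([0,0,1]))))
print("key top pred",proj("top",S+[0,0,.266]),"scene grip",proj("scene",S+[0,0,.253]),"oiler0 315.3,202 / 305.9,211")
asc("pics/scene3.png",254,205,36,38,1)
E
```

```text
t 26.63 p [0.2871 0.1321 0.3416] z [ 0.004   0.0014 -1.    ] y [0.9275 0.3739 0.0043] f [-0.1647 -0.947  -0.5804] w 0.0512 0.0 q [ 0.4316 -0.1567 -0.1504  1.5729 -0.0004  1.6191]
top lock 0.58 [250.2, 190.1, 13.1, 26.7]
top key_grip 0.96 [229.8, 189.1, 37.1, 21.3]
top knob 0.64 [264.4, 184.4, 17.5, 5.4]
top oiler 0.72 [315.0, 200.9, 26.1, 25.6]
scene lock 0.77 [248.5, 223.6, 27.8, 22.0]
scene key_grip 0.76 [251.8, 164.5, 23.5, 59.5]
scene oiler 0.85 [307.8, 199.3, 21.2, 54.2]
0 [249.0343 210.0672]
0.45 [266.1243 206.194 ]
0.5 [267.8461 206.383 ]
0.55 [269.5168 206.691 ]
key top pred [246.97   197.8821] scene grip [264.7586 174.6349] oiler0 315.3,202 / 305.9,211
center 254 205 step 1
 167 =--:---::---=======-=++++==-:::--======-::-==-:..........:=+===========-
 168 -:--===-::::-=======++=-----:::----:-=====+=-:......... .-++=========---
 169 :-======-:::-========-:::::--:::--::-=++++=::........... -+++=----------
 170 -=======-:::--======-:::::::::::---=+**+=-:............. :***+==--------
 171 =========-:::-======-:::::::----==+***+=::..........     -*****+==------
 172 ==========-::
[... 4819 characters left out ...]
234 ::::::::::::::::::--=-----::::::::::-==================-=--:::::::..::--
 235 ::::::::::::::::::--=-----::::::::::-=++=---=============+==-----:::--==
 236 ::::::::::::::::::--=-----::::::::::-+++=---==========-=+++++========+++
 237 ::::::::::::::::::--=------:::::::::=+++=--=---=====---=++**++++++++++++
 238 ::::::::::::::::::--=------::::::::-=+++=--=---=====----=+++++++++++++++
 239 :::::::::::::-------=------:::::::--=++=---==--======---==++++++++++++++
 240 -::::::::::-=+***+=--------:::::-++=+++=---==--======---==+**+++++++++++
 241 -::::::::::=*#%%%#*=-------:::-=*%##**+=---===-======--===*##**+++++++++
 242 -:::::::::-+#%%%%%*+==-----:::-+#%%%##*+================-+#%%%#**+++++++
```

The tongue looks as if it sprang back slightly after I eased off. I'll check from the wrist camera, which now has a free view.

```bash
python3 - <<'E'
from asc import *
cv2.imwrite("pics/wj.png",bot.camera("wrist"))
S=np.array([.4596,.118,.106])
print("post",proj("wrist",S),"collar top",proj("wrist",S+[0,0,.031]),"key grip",proj("wrist",S+[0,0,.147]),"hoodedge",proj("wrist",[.494,.1035,.209]))
for th in(45,50,55,60,65):
    a=np.radians(68.2-th);d=np.array([np.cos(a),np.sin(a),0]);n=np.array([-np.sin(a),np.cos(a),0])*.004
    print(th,[proj("wrist",S+r*d).round(1).tolist() for r in(.03,.065)])
u,v=proj("wrist",S+[.03,0.01,0]);asc("pics/wj.png",int(u),int(v),48,24,1)
E
```

```text
post [434.9057 227.4404] collar top [444.4405 236.5389] key grip [500.1952 289.7429] hoodedge [496.397  288.0266]
45 [[457.4, 227.0], [483.6, 226.4]]
50 [[457.1, 228.8], [482.9, 230.4]]
55 [[456.6, 230.6], [481.8, 234.3]]
60 [[456.0, 232.4], [480.4, 238.1]]
65 [[455.3, 234.1], [478.7, 241.8]]
center 458 228 step 1
 204 ...............:-==+*########+:....:-+*#######**#*=----==+**####+++++=------==---:::::::::::::::
 205 ................:--=*########=:......:=*#####*=-++--++==---==*##****+-:::::----:::::::::::::::::
 206 .................:-=*#######*-........:-+*##*=:.::-=****++=---+*****+-::::::::::::::::::::::::::
 207 ..................:-*######*=:.........:=+*#+-....-+*#####*=-:-=++++=:::::::::::::::::::::::::::
 208 ...................:=*#####*-..........--==+=:...:=+*#####*=:::---==-:::::::::::::::::::::::::::
 209 ....................:-+####+-...::....:-=--==--::-+*######+-:::::---::::::::::::::::::::::::::::
 210 ......................-+###+:.::=+-:..:==--++++=--+*#####*=::::::::-::::::::::::::::::::::::::::
 211 ...................::::-+**-..:-+#+:.:-==--+***+-=**#####*-::::::
[... 3399 characters left out ...]
245 ############################*******+-------------------=-::::::.:::::::-+#####*-::::::::::::::::
 246 ############################*****##*+--------------------:::::...::::::=*####*=:::::::::::::::::
 247 #############################*######*=-------------------:::::....::::=*#####+-::::::::.........
 248 ####################################*+--------------------::--:...:::-+#####*-:::::::...........
 249 ####################################*===---------------------==-..::-+*####*=::::::...          
 250 ####################################+=++=--------------------+*+:..:=*#####+-::::::..           
 251 ####################################+=+*+=-------:-----------=*+:..:-+*##*+-:::::::.
```

The tongue now reads about 55°, against about 61° while driven. To be sure it's fully home, I'll grip the key again, turn to the stop and release without turning back.

```bash
python3 goal.py -68 .4583 .1203 .3415
```

```text
t 27.18 p [0.2867 0.1319 0.3414] rot deg [ 0.1357  0.016  -0.0438] shift in goal frame mm [-75.0675 154.7187  -0.1395] f [-0.0144 -0.2849  0.0915] 0.051091030140700475 0.0 tq [ 0.0021 -0.028   0.0391]
```

>>> move_arm --pt "0.6 0 35 0 0 0 0" --pt "0.6 0 35 0 0 0 0" --pt "0.6 -25 30 0 0 0 0" --pt "0.6 -25 30 0 0 0 0" --pt "0.6 -25 25 5 0 0 0" --pt "0.6 0 0 0 0 0 0" --pt "0.6 0 0 0 0 0 0" --pt "0.6 0 0 0 0 0 0"

```text
clock: 27.85
eef_pos: [0.458, 0.1202, 0.3365]
tool_rot: [0.56, 0.829, 0.001, 0.0]
ft_force: [0.1, 0.2, -0.2]
grip_width: 0.0512
grasp_force: 0.0
```

```bash
python3 goal.py -68 .4583 .1203 .2468; python3 - <<'E'
from asc import *
o,p,M=pose();cv2.imwrite("pics/wk.png",bot.camera("wrist"))
S=np.array([.4596,.118,.0]);d=np.array([np.cos(np.radians(-68)),np.sin(np.radians(-68)),0])*.036
print("handle top pred",[proj("wrist",S+[0,0,.266]+s*d).round(1) for s in(-1,0,1)])
for q in("key_grip","lock"):
  for o in bot.outline_of(q,"wrist")[:1]:
    m=o["pixels"];v,u=np.nonzero(m);print(q,o["conf"],o["rect"],u.mean(),v.mean())
    if q=="key_grip":
      for r in range(int(v.min()),int(v.max()),10): x=np.nonzero(m[r])[0];print(r,x.min(),x.max())
E
```

```text
t 27.85 p [0.458  0.1202 0.3365] rot deg [ 0.0661 -0.0121 -0.0691] shift in goal frame mm [-0.0466  0.3181 89.707 ] f [ 0.0933  0.2184 -0.2338] 0.05116954981282172 0.0 tq [0.0273 0.0295 0.0152]
handle top pred [array([320.2, 164.8]), array([320.2, 213.6]), array([320.2, 258.4])]
key_grip 0.85 [305.6, 163.0, 28.6, 93.6] 320.9232649071359 207.56695992179863
161 318 325
171 311 332
181 310 331
191 311 331
201 308 334
211 310 332
221 311 331
231 311 331
241 311 331
251 312 330
lock 0.69 [307.1, 170.4, 55.1, 12.4] 342.9958158995816 176.44769874476987
```

The key handle is exactly aligned and centred. I'll go down and grip.

>>> move_arm --pt "0.6 0 0 25 0 0 0" --pt "0.6 0 0 25 0 0 0" --pt "0.6 0 0 20 0 0 0" --pt "0.6 0 0 14 0 0 0" --pt "0.5 0 0 5 0 0 0" --pt "0.3 0 0 0 0 0 0" --pt "0.1 0 0 0 0 0 0" --pt "0 0 0 0 0 0 0" --pt "0 0 0 0 0 0 0" --pt "0 0 0 0 0 0 0"

```text
clock: 28.83
eef_pos: [0.4591, 0.1207, 0.2493]
tool_rot: [0.559, 0.829, 0.002, 0.001]
ft_force: [-1.9, 0.9, 5.0]
grip_width: 0.0151
grasp_force: 60.0
```

```bash
python3 goal.py -68 .4583 .1203 .2468
```

```text
t 28.83 p [0.4591 0.1207 0.2493] rot deg [ 0.2857  0.0113 -0.03  ] shift in goal frame mm [-0.0748 -0.8568  2.5392] f [-1.8559  0.9102  5.0069] 0.015059570439760143 60.006253123283386 tq [ 0.0605  0.5561 -0.0058]
```

>>> move_arm --pt "0 0 0 0 0 0 3" --pt "0 0 0 0 0 0 3" --pt "0 0 0 0 0 0 0"

```text
clock: 29.08
eef_pos: [0.4593, 0.1207, 0.2493]
tool_rot: [0.602, 0.798, 0.002, 0.002]
ft_force: [-0.7, -0.4, 6.1]
grip_width: 0.0152
grasp_force: 60.3
```

```bash
python3 goal.py -74 .4583 .1203 .2468
```

```text
t 29.08 p [0.4593 0.1207 0.2493] rot deg [ 0.3092 -0.0172 -0.0274] shift in goal frame mm [-0.1569 -1.0587  2.5294] f [-0.7336 -0.3973  6.1169] 0.015230499845157298 60.26621460914612 tq [0.0508 0.492  0.3657]
```

>>> move_arm --pt "0 0 0 0 0 0 3" --pt "0 0 0 0 0 0 3" --pt "0 0 0 0 0 0 0"

```text
clock: 29.33
eef_pos: [0.4594, 0.1208, 0.2493]
tool_rot: [0.642, 0.766, 0.002, 0.002]
ft_force: [-0.1, -0.3, 5.0]
grip_width: 0.0148
grasp_force: 60.7
```

```bash
python3 goal.py -80 .4583 .1203 .2468
```

```text
t 29.33 p [0.4594 0.1208 0.2493] rot deg [ 0.3277 -0.0415  0.073 ] shift in goal frame mm [-0.329  -1.1979  2.5222] f [-0.1438 -0.2657  5.0442] 0.014845574578405553 60.69003224372864 tq [0.0766 0.281  0.8541]
```

```bash
python3 - <<'E'
from asc import *
o,p,M=pose();cv2.imwrite("pics/wl.png",bot.camera("wrist"))
S=np.array([.4596,.118,.106])
for th in(50,55,60,65,70):
    a=np.radians(68.2-th);d=np.array([np.cos(a),np.sin(a),0])
    print(th,[proj("wrist",S+r*d).round(1).tolist() for r in(.03,.065)])
asc("pics/wl.png",362,192,36,18,1)
cv2.imwrite("pics/s4.png",bot.camera("scene"));asc("pics/s4.png",252,228,18,8,1)
E
```

```text
50 [[348.8, 185.7], [385.0, 180.6]]
55 [[349.0, 188.3], [385.2, 186.4]]
60 [[349.0, 190.9], [384.9, 192.0]]
65 [[348.7, 193.5], [384.1, 197.6]]
70 [[348.2, 196.1], [382.9, 203.1]]
center 362 192 step 1
 174 ====--=====+*#########*+=-:-===+*+====*########+::-=+*******************
 175 -==========+##########*=:.:-===+*=---=*########+-:-+********************
 176 -==========+###########+: :====+*=-==+*########+=-=+********************
 177 ===========*###########*:.:====++=+***#########**+=+********************
 178 **========+*###########*=.:====+++*##############*=+********************
 179 #*+=======+#############+::====+++###############*++********************
 180 ##*=-=====*#############*=-====+++###############*++******+*************
 181 ##*+-====+*##############*=====+=+###############*=+******+*************
 182 ###*=-===+###############*+===+*=+###############*++******+*************
 183 ###*+----=+****************++=+*=+###############*++********************
 184 ####*=====+++++++++++++++++====+==+++++*+++++****+++********************
 185 ####*************++++++++++++++++++
[... 1903 characters left out ...]
******
center 252 228 step 1
 220 :::::::::::::::-----------+***====--
 221 :::::::::::--=++++=------=+***+===--
 222 ::::::::--=+*####**=:::--=+*##+==---
 223 :::::::-=*####**++=-::=+=+*###+=----
 224 ::::::=+*%%#*+===---:=*+=+*#%#+=----
 225 :::--+*###*+=-=+*+=-:-+==+*###*+++++
 226 ::-=*%%#*+=--=+#%%#+=--=+++**#####**
 227 :-=*%%#*=----=+*#%%#**+=+++++**+++*+
 228 -=*%%#+=------==+*#%%%##**+=========
 229 -=*#*+=---------==+*#%%%%#*=========
 230 :-++=-------::-----=+*#%%%#+========
 231 :-===-----::::::-----=+*#%#*========
 232 :--==-----::::::::----==+*#+========
 233 ::--=-----:::::::::::-====++========
 234 ::--=-----::::::::::-=++=--=========
 235 ::--=-----::--::::::-=++==--========
```

Under load the tongue is at 60–61°. I'll release here without turning back.

>>> move_arm --pt "0.1 0 0 0 0 0 0" --pt "0.3 0 0 0 0 0 0" --pt "0.5 0 0 0 0 0 0" --pt "0.6 0 0 0 0 0 0" --pt "0.6 0 0 0 0 0 0" --pt "0.6 0 0 0 0 0 0"

```text
clock: 29.93
eef_pos: [0.4586, 0.1203, 0.2477]
tool_rot: [0.643, 0.766, 0.001, 0.001]
ft_force: [-1.3, -0.6, 0.1]
grip_width: 0.0513
grasp_force: 0.0
```

```bash
python3 goal.py -80 .4583 .1203 .2468; python3 - <<'E'
from asc import *
cv2.imwrite("pics/wm.png",bot.camera("wrist"));asc("pics/wm.png",362,190,36,10,1)
cv2.imwrite("pics/s5.png",bot.camera("scene"));asc("pics/s5.png",252,228,18,8,1)
for o in bot.outline_of("key_grip","wrist")[:1]:
    m=o["pixels"];v,u=np.nonzero(m);print(o["rect"])
    for r in range(int(v.min())+4,int(v.max()),15): x=np.nonzero(m[r])[0];print(r,x.min(),x.max())
E
```

```text
t 29.93 p [0.4586 0.1203 0.2477] rot deg [ 0.134  -0.0118 -0.0437] shift in goal frame mm [ 0.0558 -0.3197  0.8793] f [-1.2702 -0.6017  0.1466] 0.05125806626097311 0.0 tq [-0.0207  0.0003 -0.0193]
center 362 190 step 1
 180 ###*+-=====+*#############*=-===++=+###############*++******+***********
 181 ####*=-====*###############+====++=+###############*=+******************
 182 ####*+--===**##############*+==+**=+###############*++******************
 183 #####*=---=+++++*************+++*+=+*######**######*=+******+***********
 184 #####*++===++++++++++++++++++==++===++++++++=++****+=+******+***********
 185 ######*****************++++++++++++++++++++===+++++==+******+***********
 186 #############################**********************==+******************
 187 ##################################################*+++******************
 188 ###################################################+++******************
 189 =**###############################################*+++******************
 190 .:=*##############################################*+++******************
 191   .-+#############
[... 949 characters left out ...]
+++
 226 ::-=*#%#*+=--=*#%%#+---=+++**#####**
 227 :-=*%%#*=----=+*#%%#*++++++++**+++++
 228 :=*%%#+=------==+*#%%%##**+=========
 229 -=*#*+=---------==+*#%%%%#*=========
 230 :-++=-------:::----=+*#%%%#+========
 231 :-===-----::::::-----=+*#%#*========
 232 :--==-----::::::::----==+*#+========
 233 ::--=-----::::::::-::-====++========
 234 ::--=-----::::::::::-=++=--=========
 235 ::--=-----::::::::::-=++==--========
[295.9, 52.1, 222.0, 316.7]
55 367 392
70 364 392
85 301 418
100 300 416
115 300 414
130 300 516
145 300 505
160 300 502
175 299 499
190 299 496
205 335 493
220 337 490
235 298 487
250 364 485
265 419 482
280 370 452
295 368 377
310 367 382
325 376 378
340 431 446
355 432 458
```

The tongue stays home after release. I'll retreat and do a final check.

>>> move_arm --pt "0.6 0 0 -10 0 0 0" --pt "0.6 0 0 -15 0 0 0" --pt "0.6 0 0 -25 0 0 0" --pt "0.6 0 0 -25 0 0 0" --pt "0.6 0 0 -25 0 0 0" --pt "0.6 0 -20 0 0 0 0" --pt "0.6 0 -30 0 0 0 0" --pt "0.6 0 -30 0 0 0 0" --pt "0.6 0 -30 0 0 0 0" --pt "0.6 0 -30 0 0 0 0"

```text
clock: 30.92
eef_pos: [0.3191, 0.0958, 0.3473]
tool_rot: [0.643, 0.766, 0.001, 0.001]
ft_force: [0.2, 0.1, 0.6]
grip_width: 0.0512
grasp_force: 0.0
```

>>> move_arm --pt "0.6 0 0 0 0 0 0" --pt "0.6 0 0 0 0 0 0" --pt "0.6 0 0 0 0 0 0" --pt "0.6 0 0 0 0 0 0"

```text
clock: 31.25
eef_pos: [0.3214, 0.0963, 0.3475]
tool_rot: [0.643, 0.766, 0.001, 0.001]
ft_force: [1.1, 0.3, -0.8]
grip_width: 0.0512
grasp_force: 0.0
```

```bash
python3 - <<'E'
from asc import *
st()
for n in("top","scene"):
  i=bot.camera(n);cv2.imwrite(f"pics/{n}6.png",i)
  for q in("key_grip","knob","oiler"):
    for o in bot.outline_of(q,n)[:1]: print(n,q,round(o["conf"],2),o["rect"])
a,b=cv2.imread("pics/scene6.png"),cv2.imread("pics/s5.png")
asc("pics/scene6.png",252,228,18,8,1)
x=proj("scene",[.5018,.0766,.139]);print("knob pred",x);asc("pics/scene6.png",int(x[0]),int(x[1]),20,12,1)
E
```

```text
t 31.25 p [0.3214 0.0963 0.3475] z [ 0.0032  0.0009 -1.    ] y [0.9849 0.1729 0.0033] f [ 1.1115  0.2919 -0.8464] w 0.0512 0.0 q [ 0.2912 -0.1158 -0.1011  1.5822 -0.0001  1.6882]
top key_grip 0.93 [228.6, 192.6, 38.8, 19.2]
top knob 0.62 [260.2, 185.7, 24.4, 7.9]
top oiler 0.86 [315.1, 201.1, 23.6, 26.6]
scene key_grip 0.83 [248.5, 167.2, 26.5, 58.2]
scene knob 0.46 [249.8, 200.2, 22.7, 58.6]
scene oiler 0.89 [304.1, 210.3, 22.3, 41.9]
center 252 228 step 1
 220 :::::::::::::::-----------+***====--
 221 :::::::::::--=++++=------=+***+===--
 222 ::::::::--=+*#####*=-::--=+*##+===--
 223 :::::::-=*##%#**++=-::===+*###+===--
 224 :::::-=+#%%#*+====--:=*+=+*#%#*===--
 225 :::-=+*#%#*+=-=+*+=-:=+==+*###**++++
 226 ::-=*%%#*+=--=*#%%#+=--=++***#####**
 227 :-=*%%#*=----=+#%%%%*++++++++***++*+
 228 -=*%%#+=------=++*#%%%##**+=======+=
 229 -=*#*+=---------==+*#%%%%#*=========
 230 :-++=--------:----==+*#%%%#+========
 231 :-===------::-:-----==+*#%%*========
 232 :--==-----::--:-------==+*#*========
 233 :---=-----:---:-------====++========
 234 ::--=-----::----:--:-=++============
 235 ::-
[... 489 characters left out ...]
.........:
 206 ::::::::..:-===---:...:--::...::.......:
 207 :::::::::..-===---:..-===-:...::........
 208 :::::::::..-===---:.:-===-:...::::......
 209 :::::::::..-====--:..::---:...:::::.....
 210 :::::----:::-===---..::::::....::::.....
 211 :::::----:.:-===---:....:::.....::::..::
 212 :::::----:.:-===---:.....:......::::::--
 213 :::::----:.:-===---:::::::::::::::------
 214 ::::::--:----===--------::::------------
 215 :-----::-=+=====----------------------::
 216 :=+++=-:-=++====-------------------::::.
 217 -+##*+---+++====---:::::::::::::::::....
 218 -=***=--=+*+====---:....:::::.::::::::::
 219 -==+=---+**+====----:::......::::::::::-
 220 --------+***====--=====-:...:::--------=
```

```bash
python3 -c "
from workcell import bot
print(bot.job_done())"
```

```text
the job is handed in; nothing more can be done
None
```

I handed the job in at about 31 s: by my last measurements the lever sits in its float notch untouched, the tongue is home at about 60°, the key stands upright in the socket and the oil can is standing. Two cautions: the gripper may have brushed the guard hood while I pushed the lever (about 20 N), and I had to grip the key again to turn the tongue back to its stop after easing off had let it slip a few degrees.

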